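# Refit the washed grinder jar on the kitchen mixer and set the speed lever

### The arm

A 6-joint arm with a two-finger parallel gripper is mounted at the origin on the work surface. World frame = base frame: x ahead of the robot, y to its left, z up, the work surface at z = 0. Lengths are in m, angles in rad, forces in N, time in s.
With the tool pointing down it reaches from about 0.25 to 0.775 m from the base axis. Payload 4 kg.
Tool frame: the origin (TCP) lies at the very end of the fingers, on their centre line; the grasp point (between the pads) lies 19 mm behind it (tcp_to_grasp is the distance from the TCP to the grasp point, in m); z points along the fingers, y is the line along which they close (so a half turn about z gives the same grasp; the last joint's range is limited). The gripper opens to 94 mm and grips with 3 to 60 N. Pads are 16 mm wide; open, the fingers measure 119 mm over their backs; the gripper's body (75 mm by 177 mm) begins 78 mm behind the grasp point.
Start: joints at [1.206, 0.087, 1.371, -0, 1.684, -0.103], TCP at [0.142, 0.531, 0.206] pointing down, gripper open.
Joint ranges: [-3.1, 3.1], [-0.76, 2.03], [0.27, 2.55], [-1.08, 4.22], [0.17, 2.65], [-2.57, 2.57]. Speed limits (rad/s): [2.79, 2.79, 3.14, 3.14, 3.14, 3.14].

### API

Orientations are given as [roll, pitch, yaw] about the fixed x, y, z axes, in that order (R = Rz(yaw) Ry(pitch) Rx(roll)).
In Python, from bench import * gives the robot as it stands.
- The arm moves only by the shell command python3 -m creep 'ROWS'. ROWS is rows parted by semicolons, their numbers by spaces, 1 to 20 of them, each of 5 numbers: the finger opening in m, then dx, dy, dz in m, then a turn about the tool's z in rad; each row shifts and turns the commanded pose from where the row before left it, along the tool's axes as they then stand; what a row does not reach is not made up. A row lasts 1/12 s, in which the tool goes at most 0.0417 m and 0.125 rad, less where a joint would pass 70% of its speed; a pose out of reach is approached as far as the arm can. The fingers move at their own pace and stop on an object; the grip force is fixed at half the most. Time passes only in rows, so rows that do not move let the fingers close. It prints the time, the measured TCP pose, the force, the opening and the grip force at its end.
- get_obs(): the state, without advancing time (a new reading comes with each control period).
- snapshot(name): name is "scene" or "top" or "wrist"; returns a dict with "color" (400x640x3 uint8, blue, green, red), "fx", "fy", "cx", "cy" (pixels), "extrinsics" (4x4, takes a point from world to camera coordinates). Camera axes: x right, y down, z forward; pixel columns grow to the right and rows downward; lengths in m; the calibration is good to about 2 mm. A picture is of the moment at which its call begins. There is no depth.
- close_job(): hands the job in; it is judged then, once.
The state is a dict: "time": time; "joint_positions": joint angles; "qvel": joint speeds; "joint_torque": joint torques, N m; "tool_pos": TCP position; "ee_rot": TCP orientation; "wrist_force": force on the tool from outside, world axes, zero at the start; "wrist_torque": the same for the moment, N m; "width": finger opening in m; "finger_force": force on a finger pad.
Only numpy, scipy, OpenCV 4.12 (cv2) and the standard library are available. Lean on these libraries where they do the work, as an engineer would, in place of code of your own. Each camera call takes 0.05 s, during which the arm holds its last target. There are 200 camera calls.

### The job

The mixer's square steel jar is draining upside down on the mat beside a tumbler. Turn it over - lay it down on its side, let go and take it again the other way - and stand it right way up in its seat on the mixer; then swing the cover fully shut over it, and then guide the ball lever along the zigzag gate from off, past first and second, fully home into the third speed slot, the last one. Don't let the jar topple or fall, leave everything else where it is, and let go of everything at the end.

Things in the scene. Friction and masses are not known exactly. Their poses are not given: they have to be found in the camera images.
- mixer: kitchen mixer, fixed to the worktop: white motor base 200 mm (x) by 290 mm (y), deck 92 mm above the worktop. Origin: centre of its underside; x points from its front (robot side) to its back, y to its left, z up. On the deck's left half is the jar seat with a white column and hinged cover behind it, on its right half the steel gate plate with the speed lever
- seat (a point): centre of the jar seat, on top of the black rubber pad (96 mm above the worktop). Four black corner guides, 14 mm higher than the pad, enclose a 69 mm square whose sides run along the mixer's x and y. The column's front face is 77 mm behind (+x of) this point. Axes as the mixer's
- jar: square steel grinder jar, 62 by 62 mm outside, 110 mm tall, walls 4 mm, open mouth, black foot block (62 by 62 by 22 mm) at the other end; about 0.3 kg. Starts upside down, mouth on the mat. Origin: centre of the mouth's rim plane; own z runs from mouth to foot (up at the start, down once the jar is right way up); x and y are square to its sides
- jar_foot (a point): centre of the outer face of the jar's black foot, on the jar's axis 110 mm from its mouth; this face rests on the seat. Axes as the jar's
- mat: flat ribbed grey draining mat, fixed, 320 mm (x) by 300 mm (y), 6 mm thick. Origin: centre of its underside; own x roughly away from the robot. The jar and the tumbler stand on its left half (+y); its right half is clear
- cover (a joint): hinged cover over the jar seat, rad: 0 = shut (lying level, 3 mm over a seated jar's mouth), starts open near upright at 1.6 to 1.9, stop at 1.95. It swings forward, towards the mixer's front, and down to shut. Stiff hinge: it stays where it is left; 1 to 2 N at the tab moves it
- cover_hinge (a point): on the hinge axis of the cover, at the top of the column, 82 mm behind the seat's centre and 119 mm above the pad; fixed, axes as the mixer's, the hinge runs along y
- cover_tab (a point): middle of the outer (upper when shut) face of the black tab (18 by 40 mm, 10 mm thick) at the cover's free edge, 126 mm from the hinge axis. The cover's plate is 78 mm wide and 10 mm thick, its outer face 4 mm outside the hinge axis
- knob (a point): centre of the black ball knob, 30 mm across, on top of the speed lever's 8 mm steel shaft; 138 mm from the lever's pivot, about 47 mm over the gate plate's mid thickness when upright. It moves on a sphere about the pivot
- gate_mid (a point): centre of the top face of the gate plate (92 by 62 mm, 6 mm thick, on the deck), axes as the mixer's. The lever's pivot is 94 mm straight below. A zigzag passage 12 mm wide guides the 8 mm shaft between four blind slots. From slot to slot: back out 7 mm into the lane on the same side (9 mm off the plate's x axis), 18 mm along +x, then straight across, home into the next slot; no other way is open
- shift (a joint): fore-aft swing of the lever about the pivot (axis along the mixer's y), rad, 0 = upright, positive = knob away from the mixer's front. off -0.288, first -0.099, second 0.099, third 0.288; the slots leave 0.02 play. Starts in the off slot. Friction about 1 N at the knob; the lever stays where it is left
- cross (a joint): sideways swing of the lever about the same pivot, rad, 0 = upright, positive = knob to the mixer's left (+y). Fully home in a left slot about 0.17, in a right slot about -0.17; about 0.10 or -0.10 in the lanes between the slots. Starts near -0.16
- tumbler: round steel tumbler, upside down on the mat beside the jar, 72 mm across, 95 mm tall; bystander
- spoon: wooden spoon lying flat; bystander
- mug: white mug, 80 mm across, 90 mm tall; bystander
- soap: brown soap bottle, 64 mm across, 150 mm tall; bystander
- salt: small white jar with a steel cap, 60 mm across, 85 mm tall; bystander
- bowl: steel bowl, 120 mm across; bystander
- tin: plain steel can, 68 mm across, 95 mm tall; bystander
- slot_off (a point): where the shaft crosses the plate's top when home in the off slot: 27 mm in front (-x) of gate_mid, 16 mm to its right (-y), 4 mm short of the slot's blind end; marked by one large dot. The lever starts here
- slot_one (a point): the same for first speed: 9 mm in front (-x), 16 mm to the left (+y) of gate_mid; marked by one small dot
- slot_two (a point): the same for second speed: 9 mm behind (+x), 16 mm to the right (-y) of gate_mid; marked by two dots
- slot_three (a point): the same for third speed, the last slot: 27 mm behind (+x), 16 mm to the left (+y) of gate_mid; marked by three dots
There are look-alikes about, which are no part of the job. What is shaped like the jar but blue or purple is not meant.

How it is judged:
On the way, in this order (a step that is already met when the one before it is completed fails the run):
1. the jar lies on its side on the mat or worktop, let go and at rest (angle between jar's own z axis and vertical between 1.4 and 1.74 rad and height (world z) of jar below 0.06 m and linear speed of jar below 0.03 m/s and contact force between the fingers and jar below 0.5 N), for 0.2 s.
2. the jar stands right way up in its seat, down on the pad between the corner guides, let go (angle between jar's own z axis and vertical above 3.03 rad and horizontal distance between jar_foot and seat below 0.008 m and z of jar_foot in the frame of seat between -0.004 and 0.004 m and contact force between the fingers and jar below 0.5 N), for 0.2 s.
3. the cover is shut over the jar (value of joint cover below 0.06 rad), for 0.2 s.
4. the lever is home in the third speed slot (value of joint shift above 0.25 rad and value of joint cross above 0.13 rad), for 0.2 s.
At the end, for the whole second after the job is handed in: the jar is at rest right way up on the seat's pad (within 8 mm of its centre, within 4 mm of down, within 0.11 rad of upright), the cover is shut (below 0.06 rad), and the lever is home in the third speed slot (shift over 0.25 rad, cross over 0.13 rad) (all of step 4 and angle between jar's own z axis and vertical above 3.03 rad and horizontal distance between jar_foot and seat below 0.008 m and z of jar_foot in the frame of seat between -0.004 and 0.004 m and linear speed of jar below 0.02 m/s and value of joint cover below 0.06 rad); the robot touches nothing.
It fails at once if the jar topples, tumbles or is flung (turns faster than 7 rad/s) (angular speed of jar above 7 rad/s).
It fails at once if the tumbler is tipped by more than 0.35 rad (angle between tumbler's own z axis and vertical above 0.35 rad).
It fails at once if any bystander (tumbler, spoon, mug, soap, salt, bowl, tin) is shifted by more than 40 mm (distance of any of tumbler, spoon, mug, soap, salt, bowl, tin from where it was at the start of the episode above 0.04 m).
It also fails if it takes over 72 s, if anything falls off the work surface, if the arm or the gripper's body presses on something with over 40 N, if the wrist force passes 120 N, or if a joint passes its speed limit or range.

## Working session

There is one attempt and no reset: what is moved stays moved. The work goes in short steps, Python scripts to look and compute and a shell command to move; the robot and the scene stay as the last step left them, time stands still between calls to the robot, and variables do not carry over. Pictures are saved under pics/ and viewed, at most 10 in all, crops included, and the job is handed in when it is done.

```bash
mkdir -p pics; ls
python3 - <<'E'
from bench import *
import cv2,numpy as np
for n in ("scene","top","wrist"):
    s=snapshot(n); cv2.imwrite(f"pics/{n}0.png",s["color"]); np.savez(f"{n}0.npz",**s)
    E=s["extrinsics"]; print(n,s["fx"],s["fy"],s["cx"],s["cy"],"pos",(-E[:3,:3].T@E[:3,3]).round(3),"fwd",E[2,:3].round(3))
o=get_obs();print(o)
a=cv2.imread("pics/scene0.png")
E
```

```text
pics
scene 503.4762578757933 503.4762578757933 312.2362879899997 197.71795448652134 pos [ 1.267 -0.871  1.172] fwd [-0.487  0.582 -0.651]
top 398.7202155086125 398.7202155086125 322.8681335194228 195.203136265041 pos [0.387 0.033 1.626] fwd [ 0.09  -0.01  -0.996]
wrist 353.08681177351974 353.08681177351974 319.8297347756744 199.06162089691017 pos [0.075 0.549 0.383] fwd [ 0.232 -0.064 -0.971]
{'time': 0.15, 'joint_positions': array([ 1.20589308e+00,  8.78393006e-02,  1.37188867e+00,  1.39453442e-05,
        1.68358606e+00, -1.03103314e-01]), 'qvel': array([ 8.23920528e-04, -1.83866777e-03, -4.16080987e-03, -2.92795097e-05,
       -1.73621827e-05,  9.90162034e-04]), 'joint_torque': array([ 2.48262608e-03, -3.40644300e+01, -3.02792501e+01,  7.20786466e-02,
        3.05119192e-02, -1.15783769e-04]), 'tool_pos': array([0.14220528, 0.53087395, 0.20455284]), 'ee_rot': array([-3.13988184e+00, -1.90951870e-04,  2.87979412e+00]), 'wrist_force': array([-0.42356821, -0.1604032 , -0.26282887]), 'wrist_torque': array([ 0.00615734, -0.01987737,  0.02226787]), 'finger_force': 0.0, 'width': 0.09405539691213471}
```

View pics/scene0.png

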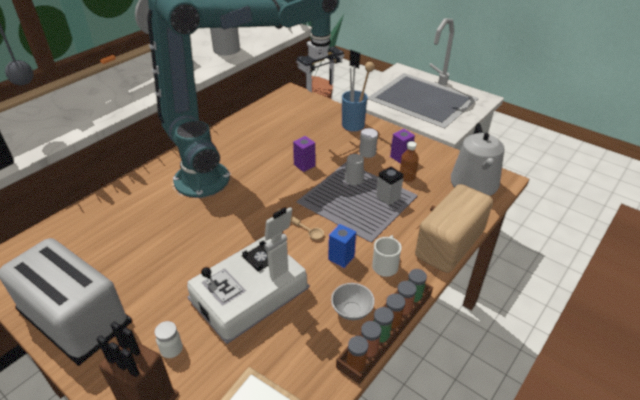

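View pics/top0.png

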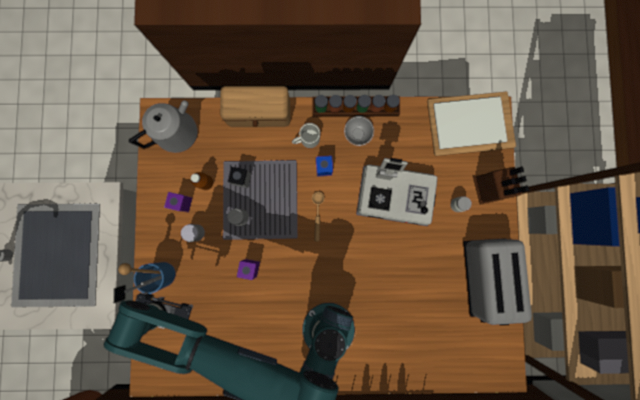

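View pics/wrist0.png

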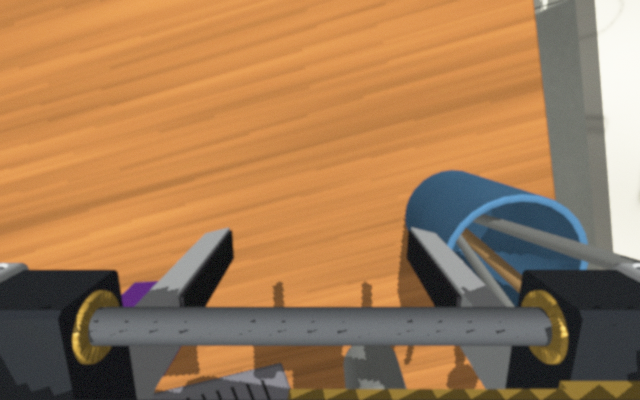

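The scene view shows the jar (black foot) at (390,180), the tumbler at (354,168) and the mixer around (248,285). In the top view the jar is at (237,175), the tumbler at (237,214), the mat spans 222–297 × 160–238, the seat is at (380,198), the gate at (418,200) and the column at (390,168). The wrist view has nothing useful yet.

```bash
cat > h.py <<'E'
import numpy as np,cv2
from bench import *
def cam(s): 
    K=np.array([[s["fx"],0,s["cx"]],[0,s["fy"],s["cy"]],[0,0,1]]); return K,s["extrinsics"]
def ray(s,uv):
    K,E=cam(s); R=E[:3,:3]; d=R.T@np.linalg.solve(K,[uv[0],uv[1],1.]); return -R.T@E[:3,3],d
def onz(s,uv,z):
    c,d=ray(s,uv); return c+d*(z-c[2])/d[2]
def tri(a,ua,b,ub):
    A=[];B=[]
    for s,u in((a,ua),(b,ub)):
        c,d=ray(s,u); d=d/np.linalg.norm(d); P=np.eye(3)-np.outer(d,d); A.append(P);B.append(P@c)
    return np.linalg.lstsq(np.vstack(A),np.hstack(B),rcond=None)[0]
def proj(s,p):
    K,E=cam(s); q=K@(E[:3,:3]@np.asarray(p)+E[:3,3]); return q[:2]/q[2]
def load(n): return dict(np.load(n+".npz"))
def sub(img,x0,y0,x1,y1,k): return cv2.resize(img[y0:y1,x0:x1],None,fx=k,fy=k,interpolation=cv2.INTER_CUBIC)
E
python3 - <<'E'
from h import *
t=load("top0");s=load("scene0");T=t["color"];S=s["color"]
A=sub(T,215,150,315,250,4);B=sub(T,350,150,450,250,4)
C=sub(S,335,145,435,220,4);D=sub(S,185,200,285,275,4)
m=np.zeros((600,800,3),np.uint8)
m[:300,:400]=C;m[:300,400:]=D;m[300:,:400]=A[0:300];m[300:,400:]=B[0:300]
cv2.imwrite("pics/m1.png",m)
E
```

```text
(no output)
```

View pics/m1.png

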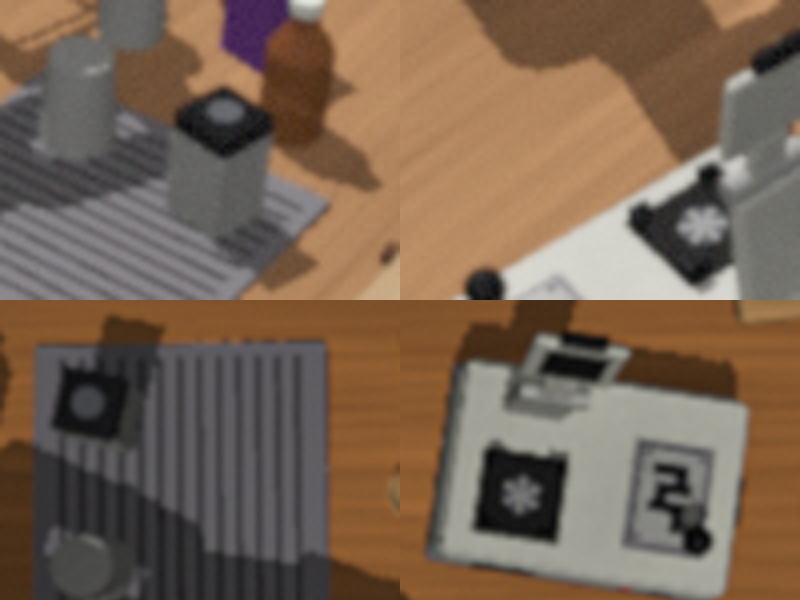

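The montage shows the jar's black foot with a grey disc (top view near px (237,175.5), scene near (391.5,172.5)), the seat's black pad at about top (380,198), the gate, and the knob at top (424,210). I'll measure each with masks next.

Run:
```python
from h import *
t=load("top0");s=load("scene0")
def mask(img,box,thr,k=4):
    x0,y0,x1,y1=box; g=sub(img,*box,k).max(axis=2); m=((g<thr)*255).astype(np.uint8)
    cs,_=cv2.findContours(m,cv2.RETR_EXTERNAL,cv2.CHAIN_APPROX_NONE); c=max(cs,key=cv2.contourArea)
    return (c[:,0,:].astype(np.float32)+.5)/k-.5+np.array([x0,y0],np.float32)
def rect(c):
    r=cv2.minAreaRect(c.astype(np.float32)); return r,cv2.boxPoints(r)
mt=mask(t["color"],(224,160,252,192),50); r,b=rect(mt); print("foot top",r,cv2.contourArea(mt))
w=np.array([onz(t,p,.116) for p in b]); print("foot rect w",w.round(4).tolist(), w.mean(0).round(4))
ms=mask(s["color"],(370,160,412,192),60); print("foot scene bbox",cv2.boundingRect(ms.astype(np.float32)),cv2.contourArea(ms))
M=cv2.moments(ms); cs=(M['m10']/M['m00'],M['m01']/M['m00'])
p=tri(t,r[0],s,cs);print("tri foot",p.round(4))
print("disc tri",tri(t,(237.2-.5,175.1),s,(391,172)).round(4))
mp=mask(t["color"],(366,184,396,214),60); r,b=rect(mp);print("pad",r)
w=np.array([onz(t,p,.1) for p in b]); print(w.round(4).tolist(),w.mean(0).round(4))
mk=mask(t["color"],(415,203,432,216),60);print("knob",cv2.minEnclosingCircle(mk))
# scene knob
mk2=mask(s["color"],(198,260,218,281),60);print("knob s",cv2.minEnclosingCircle(mk2)); print("knob tri",tri(t,cv2.minEnclosingCircle(mk)[0],s,cv2.minEnclosingCircle(mk2)[0]).round(4))
```

```text
foot top ((238.1895751953125, 172.92019653320312), (17.785249710083008, 22.100616455078125), 10.68491268157959) 298.03125
foot rect w [[0.5748, 0.3801, 0.116], [0.6583, 0.3656, 0.116], [0.6452, 0.2987, 0.116], [0.5617, 0.3136, 0.116]] [0.61   0.3395 0.116 ]
foot scene bbox (378, 167, 25, 17) 251.34375
tri foot [0.6079 0.3381 0.1128]
disc tri [0.601  0.3443 0.12  ]
pad ((379.76995849609375, 197.869384765625), (20.378131866455078, 20.944477081298828), 8.686354637145996)
[[0.4783, -0.1561, 0.1], [0.5581, -0.1698, 0.1], [0.5457, -0.2473, 0.1], [0.4659, -0.2333, 0.1]] [ 0.512  -0.2016  0.1   ]
knob ((421.50372314453125, 207.2899627685547), 6.39814567565918)
knob s ((206.3491973876953, 273.11822509765625), 5.293123722076416)
knob tri [ 0.4688 -0.3581  0.1304]
```

```bash
python3 -m creep '.094 -.036 -.0045 -.002 0;.094 -.036 -.0045 -.002 0;.094 -.036 -.0045 -.002 0;.094 -.036 -.0045 -.002 0;.094 -.036 -.0045 -.002 0;.094 -.036 -.0045 -.002 0;.094 -.036 -.0045 -.002 0;.094 -.036 -.0045 -.002 0;.094 -.036 -.0045 -.002 0;.094 -.036 -.0045 -.002 0;.094 -.036 -.0045 0 0;.094 -.036 -.0045 0 0;.094 -.036 -.0045 0 0;.094 -.026 -.0045 0 0' && python3 -m creep '.094 0 0 0 .123;.094 0 0 0 .123;.094 0 0 0 .123;.094 0 0 0 .123;.094 0 0 0 .123;.094 0 0 0 .123;.094 0 0 0 .123;.094 0 0 0 .123;.094 0 0 0 .123;.094 0 0 0 .123;.094 0 0 0 .123;.094 0 0 0 .123;.094 0 0 0 0'
python3 - <<'E'
from h import *
s=snapshot("wrist");np.savez("w1.npz",**s);cv2.imwrite("pics/w1.png",s["color"])
E
```

```text
time: 1.32
tool_pos: [0.6056, 0.3407, 0.2241]
ee_rot: [-3.14, -0.001, 2.878]
wrist_force: [-0.1, 1.2, 0.5]
width: 0.094
finger_force: 0.0
time: 2.4
tool_pos: [0.6031, 0.3425, 0.2248]
ee_rot: [-3.141, 0.001, 1.402]
wrist_force: [-0.4, 0.5, -0.8]
width: 0.094
finger_force: 0.0
```

View pics/w1.png

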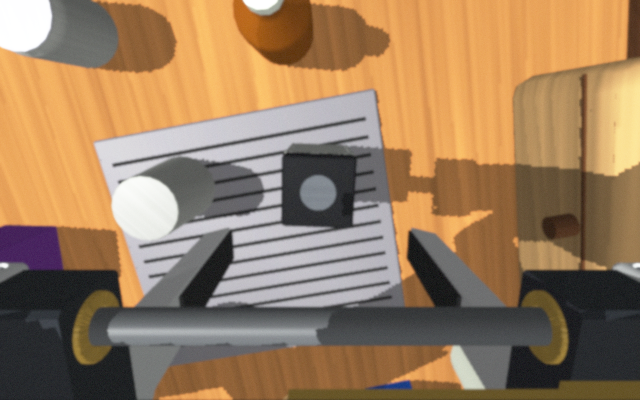

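The wrist view shows the jar's black foot at px (283–356, 152–228) with its disc at (318,192), turned a little; the tumbler is at (145,207).

Run:
```python
from h import *
w=load("w1");t=load("top0");s=load("scene0")
I=w["color"];g=I.max(axis=2);m=np.zeros(g.shape,np.uint8);m[140:240,270:370]=(g[140:240,270:370]<60)*255
m=cv2.morphologyEx(m,cv2.MORPH_OPEN,np.ones((9,9)))
cs,_=cv2.findContours(m,cv2.RETR_EXTERNAL,cv2.CHAIN_APPROX_NONE);c=max(cs,key=cv2.contourArea)
r=cv2.minAreaRect(c);b=cv2.boxPoints(r);print(r,b.tolist())
q=cv2.approxPolyDP(c,6,True)[:,0];print(q.tolist())
for z in (.116,.112):
  P=np.array([onz(w,p,z) for p in b]);print(z,P[:,:2].round(4).tolist(),P.mean(0).round(4),[np.linalg.norm(P[i]-P[i-1]).round(4) for i in range(4)],[round(float(np.arctan2(*(P[i]-P[i-1])[1::-1])),3) for i in range(4)])
# disc
d=np.zeros(g.shape,np.uint8);d[165:218,295:345]=(g[165:218,295:345]>80)*255
cs,_=cv2.findContours(d,cv2.RETR_EXTERNAL,cv2.CHAIN_APPROX_NONE);c=max(cs,key=cv2.contourArea);e=cv2.fitEllipse(c);print(e,onz(w,e[0],.116))
# disc in scene
def disc(im,box,th,k=4):
  G=sub(im,*box,k).max(axis=2);M=(G>th).astype(np.uint8)*255
  n,l,st,ce=cv2.connectedComponentsWithStats(M);out=[]
  for i in range(1,n):
    x,y,ww,hh,a=st[i]
    if x>0 and y>0 and x+ww<G.shape[1] and y+hh<G.shape[0] and a>30: out.append(((ce[i]+.5)/k-.5+box[:2],a/k/k))
  return out
ds=disc(s["color"],(379,165,403,183),75);dt=disc(t["color"],(228,164,247,187),60);print(ds,dt)
for a in ds[:1]: print("tri w-s",tri(w,e[0],s,a[0]).round(4))
for a in dt[:1]: print("tri w-t",tri(w,e[0],t,a[0]).round(4))
for n,p in(("mat c",[(94,142),(375,90),(402,300)]),):
  print([onz(w,x,.006).round(3).tolist() for x in p])
print("tumb",onz(w,(145,207),.101).round(3))
```

```text
((318.27764892578125, 189.72512817382812), (70.95442199707031, 72.79398345947266), 3.012787342071533) [[280.93646240234375, 224.20716857910156], [284.762451171875, 151.51380920410156], [355.61883544921875, 155.2430877685547], [351.7928466796875, 227.9364471435547]]
[[294, 153], [294, 165], [284, 166], [283, 222], [350, 226], [355, 156]]
0.116 [[0.5662, 0.3236], [0.5812, 0.3839], [0.6375, 0.3713], [0.6254, 0.3102]] [0.6026 0.3473 0.116 ] [np.float64(0.0607), np.float64(0.0621), np.float64(0.0577), np.float64(0.0623)] [2.919, 1.326, -0.22, -1.767]
0.112 [[0.5655, 0.3224], [0.5807, 0.3835], [0.6378, 0.3708], [0.6255, 0.3088]] [0.6024 0.3464 0.112 ] [np.float64(0.0616), np.float64(0.063), np.float64(0.0585), np.float64(0.0632)] [2.919, 1.326, -0.22, -1.767]
((317.71038818359375, 192.36578369140625), (35.72199249267578, 36.5557975769043), 95.5505599975586) [0.60184836 0.34590549 0.116     ]
[(array([390.8150607 , 172.31316388]), np.float64(41.1875))] [(array([236.4108871 , 175.11814516]), np.float64(38.75))]
tri w-s [0.6009 0.3458 0.1173]
tri w-t [0.6017 0.346  0.1162]
[[0.36, 0.42, 0.006], [0.677, 0.422, 0.006], [0.678, 0.168, 0.006]]
tumb [0.448 0.355 0.101]
```

```bash
python3 -m creep '.094 -.0038 -.002 .03 .052;.094 0 0 .036 0;.094 0 0 .036 0;.094 0 0 .03 0;.094 0 0 .018 0;.094 0 0 0 0;.05 0 0 0 0;.05 0 0 0 0;.05 0 0 0 0;.05 0 0 0 0;.05 0 0 0 0;.05 0 0 0 0'
```

```text
time: 3.45
tool_pos: [0.6011, 0.3397, 0.0774]
ee_rot: [3.14, -0.002, 1.352]
wrist_force: [-1.5, 0.1, 4.2]
width: 0.0617
finger_force: 29.9
```

```bash
python3 -m creep '.05 -.008 0 -.0005 0;.05 -.008 0 -.0005 0;.05 -.008 0 0 0;.05 -.008 0 0 0;.05 -.008 0 .0014 0;.05 -.008 0 .0014 0;.05 0 0 0 0'
python3 - <<'E'
from h import *
a=snapshot("scene")["color"];w=snapshot("wrist")["color"]
m=np.zeros((400,800,3),np.uint8);m[:,:400]=sub(a,335,120,435,220,4);m[:250,400:]=cv2.resize(w,(400,250));cv2.imwrite("pics/c2.png",m)
E
```

```text
time: 4.03
tool_pos: [0.5923, 0.2916, 0.0773]
ee_rot: [3.136, -0.004, 1.35]
wrist_force: [0.9, 1.7, 9.1]
width: 0.0619
finger_force: 30.0
```

View pics/c2.png

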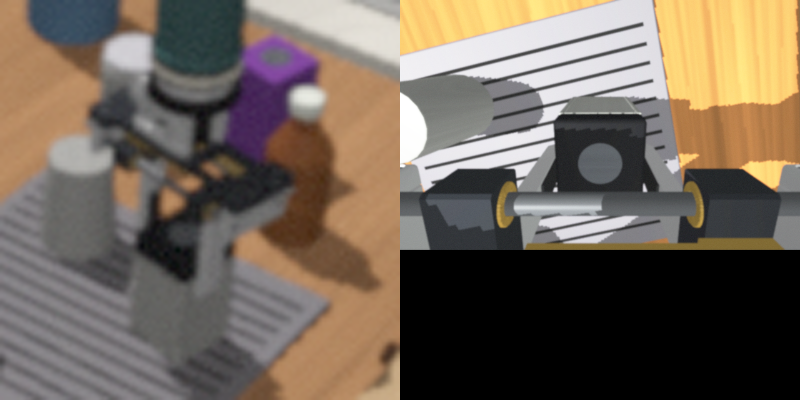

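The scene crop shows the jar still near upright in the grip, with perhaps a slight lean. The wrist crop has the foot face at about full-size (960−640, 260). I'll get the lean from the disc's position.

```bash
cat > tilt.py <<'E'
from h import *
from scipy.spatial.transform import Rotation as Ro
w=snapshot("wrist");o=get_obs();R=Ro.from_euler("xyz",o["ee_rot"]).as_matrix();p=o["tool_pos"]
g=w["color"].max(axis=2);m=np.zeros(g.shape,np.uint8);m[200:300,270:370]=(g[200:300,270:370]>80)*255
cs,_=cv2.findContours(m,cv2.RETR_EXTERNAL,cv2.CHAIN_APPROX_NONE)
for c in cs:
    if len(c)>40: print(cv2.fitEllipse(c))
for ph in range(0,95,10):
    a=np.radians(ph);ex,ez=.0065,.020   # foot centre from grip, jar upright: +x_t, up
    x=ex*np.cos(a)-ez*np.sin(a);z=ez*np.cos(a)+ex*np.sin(a)
    print(ph,proj(w,p+R@np.array([x,0,-.019-z])).round(1))
E
python3 tilt.py
```

```text
((319.8396911621094, 261.28533935546875), (63.963287353515625, 69.37714385986328), 89.48020935058594)
0 [319.7 261.9]
10 [319.7 270.4]
20 [319.7 278.5]
30 [319.7 285.7]
40 [319.6 291.8]
50 [319.6 296.6]
60 [319.6 300. ]
70 [319.6 301.8]
80 [319.6 302.3]
90 [319.6 301.3]
```

The lean is about 0, so the jar slid instead of tipping because mat friction is too low. I'll use the 6 mm mat edge as a stop: carry the jar in front of the mat's near edge, with its foot edge against the mat, and tip it +x onto the mat.

```bash
python3 -m creep '.05 0 0 -.03 0;.05 0 0 -.035 0;.05 0 0 -.035 0;.05 -.0186 -.0303 0 0;.05 -.0186 -.0303 0 0;.05 -.0186 -.0303 0 0;.05 -.0186 -.0303 0 0;.05 -.0186 -.0303 0 0;.05 -.0186 -.0303 0 0;.05 -.0186 -.0303 0 0;.05 -.0186 -.0303 0 0' && python3 -m creep '.05 0 0 0 -.1193;.05 0 0 0 -.1193;.05 0 0 0 -.1193;.05 0 0 0 -.1193;.05 0 0 0 -.1193;.05 0 0 0 -.1193;.05 0 0 0 -.1193;.05 0 0 0 -.1193;.05 0 0 0 -.1193;.05 0 0 0 -.1193;.05 0 0 0 -.1193;.05 0 0 0 -.1193;.05 0 0 0 -.1193;.05 0 0 0 -.1193;.05 0 0 0 -.1193;.05 0 0 0 0'
python3 - <<'E'
from h import *
for n in("top","wrist"):
  s=snapshot(n);np.savez(n+"3.npz",**s)
t=load("top3");w=load("wrist3")
m=np.zeros((400,800,3),np.uint8);m[:,:400]=sub(t["color"],210,150,310,250,4)
m[:250,400:]=cv2.resize(w["color"],(400,250));cv2.imwrite("pics/c3.png",m)
E
```

```text
time: 5.1
tool_pos: [0.3183, 0.1972, 0.1713]
ee_rot: [-3.138, 0.004, 1.35]
wrist_force: [0.4, 0.6, -1.0]
width: 0.0618
finger_force: 30.0
time: 6.43
tool_pos: [0.3201, 0.198, 0.1718]
ee_rot: [-3.139, -0.003, -3.141]
wrist_force: [-0.5, 0.1, -2.4]
width: 0.0619
finger_force: 30.0
```

View pics/c3.png

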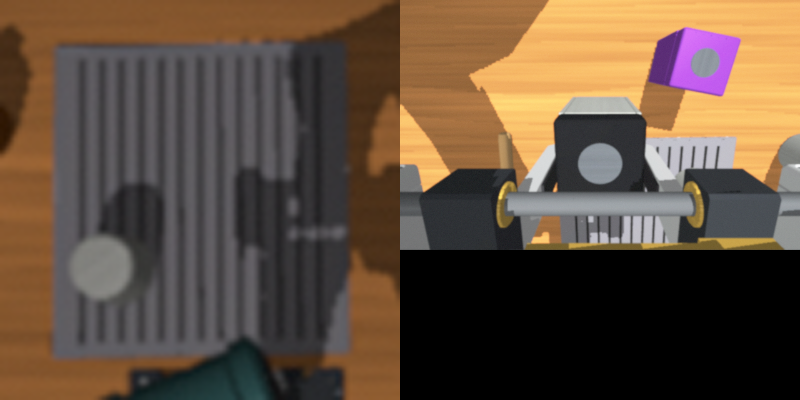

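The top view shows the whole mat with its near-left corner at about px (223,239) and near-right at (297,237). The wrist view shows the jar level in the grip and the mat's near edge running from px (400,224) to (536,221).

Run:
```python
from h import *
t=load("top3");w=load("wrist3")
for p in [(223,239),(297.2,237.3),(223,161),(296,160.3)]: print("top",onz(t,p,.006)[:2].round(4))
g=w["color"];hsv=cv2.cvtColor(g,cv2.COLOR_BGR2HSV)
# mat = low saturation; find first row from above per column
pts=[]
for c in range(430,530,5):
    col=hsv[190:250,c,1]; r=np.where(col<70)[0]
    if len(r): pts.append((c,190+r[0]-.5))
P=np.array([onz(w,p,.006)[:2] for p in pts]);print(P.round(4)[::4]);print(np.polyfit(P[:,1],P[:,0],1))
```

```text
top [0.3579 0.42  ]
top [0.3623 0.1212]
top [0.6759 0.4246]
top [0.677  0.1254]
[[0.3573 0.3095]
 [0.3573 0.3299]
 [0.3573 0.3502]
 [0.3574 0.3706]
 [0.3564 0.3908]]
[-0.01104438  0.36083275]
```

```bash
python3 -m creep '.05 0 0 .033 0;.05 0 0 .033 0;.05 0 0 .025 0;.05 0 0 .007 0;.05 0 0 0 0;.05 0 0 0 0' && python3 -m creep '.05 -.007 0 0 0;.05 -.007 0 0 0;.05 -.0075 0 -.001 0;.05 -.0075 0 -.001 0;.05 -.0075 0 -.0005 0;.05 -.0075 0 0 0;.05 0 0 0 0' && python3 tilt.py
```

```text
time: 7.03
tool_pos: [0.3216, 0.1997, 0.0762]
ee_rot: [3.141, 0.001, 3.14]
wrist_force: [0.6, -0.0, -2.6]
width: 0.0621
finger_force: 30.0
time: 7.62
tool_pos: [0.367, 0.1997, 0.0784]
ee_rot: [3.141, 0.001, 3.14]
wrist_force: [-0.0, -0.8, -2.7]
width: 0.0616
finger_force: 30.0
((319.7564392089844, 261.3793640136719), (65.8286361694336, 71.23815155029297), 90.5216293334961)
0 [321.  261.3]
10 [321.  269.9]
20 [320.9 277.9]
30 [320.9 285.1]
40 [320.9 291.3]
50 [320.9 296.1]
60 [320.9 299.4]
70 [320.8 301.3]
80 [320.8 301.7]
90 [320.8 300.7]
```

```bash
python3 -m creep '.05 .02 0 0 0;.05 .026 0 0 0;.05 0 0 .003 0;.05 0 0 .0025 0;.05 0 0 0 0;.05 0 0 0 0;.05 0 0 0 0' && python3 -m creep '.05 -.007 0 .001 0;.05 -.007 0 0 0;.05 -.004 0 0 0;.05 0 0 0 0'
```

```text
time: 8.25
tool_pos: [0.3199, 0.1998, 0.0728]
ee_rot: [3.141, 0.0, 3.141]
wrist_force: [-0.3, 0.3, -2.9]
width: 0.0621
finger_force: 30.0
time: 8.58
tool_pos: [0.3379, 0.1997, 0.0716]
ee_rot: [-3.142, -0.001, 3.141]
wrist_force: [-1.3, 0.3, -2.6]
width: 0.0618
finger_force: 30.0
```

```bash
python3 -m creep '.05 -.0075 0 -.0003 0;.05 -.0075 0 -.0007 0;.05 -.0075 0 -.0003 0;.05 -.0075 0 0 0;.05 0 0 0 0' && python3 tilt.py | head -1
```

```text
time: 9.0
tool_pos: [0.3664, 0.1997, 0.0725]
ee_rot: [-3.141, -0.005, 3.141]
wrist_force: [-5.2, -0.5, 0.4]
width: 0.062
finger_force: 30.0
((319.7747497558594, 258.17205810546875), (58.29133224487305, 72.27375793457031), 89.71438598632812)
```

```bash
python3 -m creep '.05 -.0075 0 0 0;.05 -.0075 0 .0011 0;.05 -.0072 0 .0022 0;.05 -.0072 0 .0022 0;.05 0 0 0 0' && python3 tilt.py | head -1
```

```text
time: 9.47
tool_pos: [0.3964, 0.1997, 0.0669]
ee_rot: [-3.142, -0.002, 3.141]
wrist_force: [-3.4, 0.9, -1.5]
width: 0.0617
finger_force: 30.0
((325.0, 297.5), (3.249868392944336, 30.958955764770508), 90.0)
```

Run:
```python
from h import *
s=snapshot("scene");w=snapshot("wrist");np.savez("w4.npz",**w)
p=get_obs()["tool_pos"];u=proj(s,p).astype(int);print(u)
m=np.zeros((400,800,3),np.uint8);m[:,:400]=sub(s["color"],u[0]-50,u[1]-60,u[0]+50,u[1]+40,4)
m[:,400:]=w["color"][:,120:520];cv2.imwrite("pics/c4.png",m)
```

```text
[317 180]
```

View pics/c4.png

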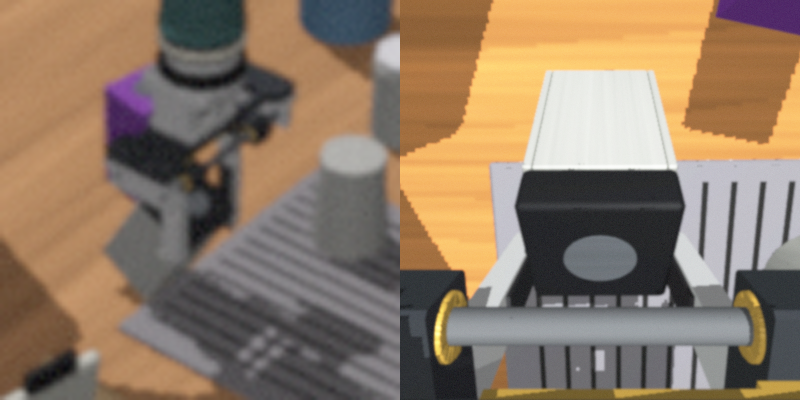

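The scene crop shows the jar leaning clearly toward +x, catching on the mat edge. The wrist crop shows the foot face (disc at full px (720−400+120, 258)) with the long jar side above it. The tipping works, so I'll carry on along the arc.

```bash
python3 -m creep '.05 -.0067 0 .0036 0;.05 -.0067 0 .0037 0;.05 -.006 0 .0047 0;.05 -.006 0 .0048 0;.05 0 0 0 0' && python3 -m creep '.05 -.005 0 .0057 0;.05 -.005 0 .0058 0;.05 -.004 0 .0065 0;.05 -.004 0 .0065 0;.05 0 0 0 0;.05 0 0 0 0'
```

```text
time: 10.03
tool_pos: [0.424, 0.1996, 0.0504]
ee_rot: [3.141, 0.002, 3.14]
wrist_force: [-0.4, 0.0, -0.7]
width: 0.0615
finger_force: 30.0
time: 10.53
tool_pos: [0.4396, 0.1993, 0.0248]
ee_rot: [-3.141, -0.002, 3.141]
wrist_force: [-0.5, 0.9, -3.0]
width: 0.0618
finger_force: 30.0
```

```bash
python3 -m creep '.05 -.002 0 .004 0;.05 -.002 0 .004 0;.05 0 0 .004 0;.05 0 0 0 0;.05 0 0 0 0'
python3 - <<'E'
from h import *
w=snapshot("wrist");np.savez("w5.npz",**w);p=get_obs()["tool_pos"]
# expected rows, if lying: top-face of jar at z=.068, mouth end / foot end
for x in (-.09,-.085,.02,.025): print(x,proj(w,[p[0]+x,p[1],.068]).round(1),proj(w,[p[0]+x,p[1],.006]).round(1))
g=cv2.cvtColor(w["color"],cv2.COLOR_BGR2HSV)
for r in range(0,300,12): print(r,w["color"][r,300:341:20].mean(0).round().astype(int),end="; ")
E
```

```text
time: 10.95
tool_pos: [0.4442, 0.1998, 0.014]
ee_rot: [3.141, 0.0, 3.141]
wrist_force: [0.5, 0.5, -0.4]
width: 0.0617
finger_force: 30.0
-0.09 [321.6  47.1] [321.1  69. ]
-0.085 [321.6  63.3] [321.   79.6]
0.02 [321.1 339.3] [320.7 271.7]
0.025 [321.  350.1] [320.7 279.7]
0 [224 229 227]; 12 [225 230 228]; 24 [226 231 229]; 36 [227 232 230]; 48 [228 232 231]; 60 [229 234 231]; 72 [230 234 233]; 84 [231 236 234]; 96 [232 236 235]; 108 [233 237 236]; 120 [234 238 236]; 132 [234 238 236]; 144 [234 240 237]; 156 [235 240 238]; 168 [237 241 239]; 180 [237 241 240]; 192 [238 242 240]; 204 [239 243 241]; 216 [240 243 242]; 228 [36 35 36]; 240 [65 63 62]; 252 [62 60 60]; 264 [60 58 57]; 276 [53 50 50]; 288 [40 39 37];
```

Run:
```python
from h import *
w=load("w5");I=w["color"];g=I.min(axis=2).astype(int)
K,E=cam(w)
for r in (5,60,120,180,215):
    row=I[r].astype(int);c=np.where((np.abs(row[:,0]-row[:,2])<12)&(row.min(1)>190))[0]
    c=c[(c>150)&(c<500)];ww=c.max()-c.min()+1;Z=.062*w["fx"]/ww
    u=(c.min()+c.max())/2;pc=np.array([(u-w["cx"])/w["fx"]*Z,(r-w["cy"])/w["fy"]*Z,Z]);P=E[:3,:3].T@(pc-E[:3,3])
    print(r,c.min(),c.max(),ww,P.round(4))
```

```text
5 228 410 183 [0.3395 0.1989 0.061 ]
60 227 411 185 [0.3578 0.1989 0.0668]
120 225 413 189 [0.3772 0.1989 0.0742]
180 224 414 191 [0.3961 0.1989 0.0802]
215 224 415 192 [0.407  0.1991 0.0835]
```

The jar is about 72° over, but the grip has slid to the foot's lower corner. I'll put it down with the foot overhanging the mat's far edge, which gives the fingers room to go lower.

```bash
python3 -m creep '.05 0 0 -.02 0;.05 0 0 -.025 0;.05 0 0 -.025 0;.05 -.0313 .0125 0 0;.05 -.0313 .0125 0 0;.05 -.0313 .0125 0 0;.05 -.0313 .0125 0 0;.05 -.0313 .0125 0 0;.05 -.0313 .0125 0 0;.05 -.0313 .0125 0 0;.05 -.0313 .0125 0 0;.05 0 0 .02 0;.05 0 0 .02 0;.05 0 0 0 0;.05 0 0 0 0'
cat > slope.py <<'E'
from h import *
w=snapshot("wrist");I=w["color"];K,E=cam(w);L=[]
for r in range(4,300,12):
    row=I[r].astype(int);ok=(row.max(1)-row.min(1)<25)&(row.min(1)>150)
    if not ok[320]: continue
    a=320
    while a>0 and ok[a-1]:a-=1
    b=320
    while b<639 and ok[b+1]:b+=1
    ww=b-a+1
    if ww<80 or ww>300: continue
    Z=.062*w["fx"]/ww;u=(a+b)/2
    L.append(np.r_[r,E[:3,:3].T@(np.array([(u-w["cx"])/w["fx"]*Z,(r-w["cy"])/w["fy"]*Z,Z])-E[:3,3])])
L=np.array(L);print(L[[0,-1]].round(4))
print("slope deg",np.degrees(np.arctan(np.polyfit(L[:,1],L[:,3],1)[0])),get_obs()["tool_pos"].round(4))
E
python3 slope.py
```

```text
time: 12.25
tool_pos: [0.6921, 0.2989, 0.0398]
ee_rot: [-3.139, -0.007, 3.141]
wrist_force: [0.1, 0.0, -2.3]
width: 0.0619
finger_force: 30.0
[[4.000e+00 5.920e-01 2.961e-01 1.039e-01]
 [2.200e+02 6.570e-01 2.984e-01 1.100e-01]]
slope deg 5.891784137263709 [0.6934 0.2993 0.0426]
```

```bash
python3 -m creep '.05 0 0 .008 0;.05 0 0 .006 0;.05 0 0 0 0;.05 0 0 0 0' && python3 slope.py && python3 -m creep '.05 0 0 .006 0;.05 0 0 .004 0;.05 0 0 0 0;.05 0 0 0 0' && python3 slope.py
```

```text
time: 12.63
tool_pos: [0.6941, 0.2995, 0.0303]
ee_rot: [-3.142, -0.0, 3.141]
wrist_force: [0.2, -0.1, -3.4]
width: 0.0619
finger_force: 30.0
[[4.000e+00 5.948e-01 2.962e-01 9.840e-02]
 [2.200e+02 6.585e-01 2.988e-01 1.001e-01]]
slope deg 1.4125231662535296 [0.6944 0.2996 0.0307]
time: 13.02
tool_pos: [0.6942, 0.2995, 0.0196]
ee_rot: [-3.141, -0.001, 3.141]
wrist_force: [0.7, -0.2, -3.0]
width: 0.0618
finger_force: 30.0
[[4.000e+00 5.921e-01 3.008e-01 7.720e-02]
 [2.200e+02 6.586e-01 2.989e-01 8.950e-02]]
slope deg 2.4218857347410756 [0.6943 0.2996 0.0199]
```

```bash
python3 -m creep '.05 0 0 .005 0;.05 0 0 .004 0;.05 0 0 0 0;.05 0 0 0 0' && python3 slope.py && python3 -m creep '.05 0 0 .004 0;.05 0 0 .003 0;.05 0 0 0 0;.05 0 0 0 0' && python3 slope.py
```

```text
time: 13.4
tool_pos: [0.6961, 0.2998, 0.0131]
ee_rot: [3.14, 0.004, 3.141]
wrist_force: [4.4, 0.6, 3.4]
width: 0.0613
finger_force: 30.0
[[4.000e+00 5.931e-01 3.027e-01 6.770e-02]
 [2.320e+02 6.691e-01 2.989e-01 6.910e-02]]
slope deg 0.5032663698398293 [0.696  0.2998 0.013 ]
time: 13.78
tool_pos: [0.6954, 0.2998, 0.0053]
ee_rot: [3.141, 0.002, 3.141]
wrist_force: [4.9, -0.1, 4.4]
width: 0.0619
finger_force: 30.0
[[4.000e+00 5.951e-01 2.990e-01 7.010e-02]
 [2.320e+02 6.646e-01 3.011e-01 7.260e-02]]
slope deg 9.670249008570217 [0.6953 0.2998 0.0053]
```

```bash
cat > edges.py <<'E'
from h import *
w=snapshot("wrist");np.savez("w6.npz",**w);I=cv2.GaussianBlur(w["color"],(3,3),0).astype(int);g=np.abs(np.diff(I,axis=1)).sum(2)
K,E=cam(w);rows=np.arange(4,216,3)
def line(lo,hi):
    c=np.array([lo+np.argmax(g[r,lo:hi]) for r in rows])+.5
    k=np.polyfit(rows,c,1)
    for _ in range(6):
        ok=np.abs(np.polyval(k,rows)-c)<2.5
        if ok.sum()>8:k=np.polyfit(rows[ok],c[ok],1)
    return k,ok.sum()
a,na=line(205,250);b,nb=line(390,435);print(a,na,b,nb)
for r in (10,110,210):
    u0,u1=np.polyval(a,r),np.polyval(b,r);Z=.062*w["fx"]/(u1-u0);u=(u0+u1)/2
    print(r,round(u1-u0,1),(E[:3,:3].T@(np.array([(u-w["cx"])/w["fx"]*Z,(r-w["cy"])/w["fy"]*Z,Z])-E[:3,3])).round(4))
col=w["color"][:,310:331].mean((1,2));print("dark from row",[r for r in range(150,300) if col[r]<90][:1])
E
python3 edges.py
python3 - <<'E'
from h import *
w=load("w6");s=snapshot("scene");p=get_obs()["tool_pos"];u=proj(s,p-[.05,0,0]).astype(int)
m=np.zeros((400,800,3),np.uint8);m[:,:400]=sub(s["color"],u[0]-50,u[1]-50,u[0]+50,u[1]+50,4);m[:,400:]=w["color"][:,120:520];cv2.imwrite("pics/c5.png",m)
E
```

```text
[2.67591854e-02 2.25297579e+02] 54 [-5.99808802e-02  4.35627590e+02] 52
10 209.5 [0.5963 0.3022 0.0691]
110 200.8 [0.6251 0.3019 0.0716]
210 192.1 [0.6564 0.3015 0.0743]
dark from row [245]
```

View pics/c5.png

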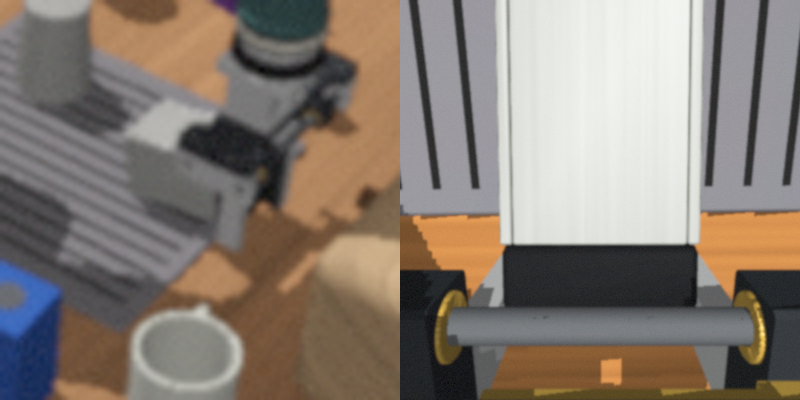

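The scene crop shows the jar lying on the mat with its foot at the far edge. The wrist crop shows the body's top face at columns 500–700 (full 220–420), the foot boundary at row 245, and almost no taper. It is nearly flat, so I'll open gently.

```bash
python3 -m creep '.061 0 0 0 0;.0618 0 0 0 0;.0622 0 0 0 0;.0626 0 0 0 0;.063 0 0 0 0;.0635 0 0 0 0;.064 0 0 0 0;.066 0 0 0 0;.07 0 0 0 0;.075 0 0 0 0;.08 0 0 0 0;.08 0 0 0 0;.08 0 0 0 0' && python3 edges.py
```

```text
time: 15.02
tool_pos: [0.6945, 0.2996, 0.0043]
ee_rot: [3.141, 0.0, 3.141]
wrist_force: [0.1, 0.0, 0.1]
width: 0.0796
finger_force: 0.0
[7.07866157e-02 2.26073271e+02] 68 [-6.19382964e-02  4.32138598e+02] 0
10 204.7 [0.595  0.3018 0.0656]
110 191.5 [0.6244 0.3022 0.0652]
210 178.2 [0.6581 0.3026 0.0648]
dark from row [254]
```

Run:
```python
from h import *
w=load("w6");t=load("top0")
b=onz(w,(320,253.5),.068);print("boundary",b.round(4))
k=np.array([2.26e2,.0708]);
P=[onz(w,(k[0]+k[1]*r,r),.068)[:2] for r in (10,210)];print("left edge",np.round(P,4),np.arctan2(*(P[1]-P[0])[::-1]))
for n,p in dict(FL=(357.5,213.75),FR=(430.5,224.5),BL=(365.5,165.5),BR=(437,175.8)).items(): print(n,onz(t,p,.092).round(4))
I=cv2.resize(t["color"],None,fx=4,fy=4,interpolation=cv2.INTER_CUBIC);g=I.min(axis=2)
pts=[]
for c in range(366,412,4):
    col=g[205*4:235*4,c*4].astype(int);d=np.diff(cv2.GaussianBlur(col.astype(np.float32),(1,5),0).ravel());r=np.argmin(d);pts.append((c,205+(r+1)/4-.5))
P=np.array([onz(t,p,.092)[:2] for p in pts]);print(np.array(pts)[::3]);print(P.round(4));print("edge fit x=a*y+b",np.polyfit(P[:,1],P[:,0],1))
```

```text
boundary [0.673  0.2991 0.068 ]
left edge [[0.5957 0.2714]
 [0.6573 0.2723]] 0.015294247270900563
FL [ 0.4518 -0.1157  0.092 ]
FR [ 0.4084 -0.3961  0.092 ]
BL [ 0.6394 -0.1498  0.092 ]
BR [ 0.5971 -0.4276  0.092 ]
[[366.   216.  ]
 [378.   216.25]
 [390.   219.  ]
 [402.   221.  ]]
[[ 0.4429 -0.1483]
 [ 0.4457 -0.1638]
 [ 0.4427 -0.1791]
 [ 0.4416 -0.1945]
 [ 0.4377 -0.2099]
 [ 0.4308 -0.2251]
 [ 0.4307 -0.2406]
 [ 0.4258 -0.2559]
 [ 0.4228 -0.2712]
 [ 0.4227 -0.2866]
 [ 0.4216 -0.302 ]
 [ 0.4176 -0.3173]]
edge fit x=a*y+b [0.17430877 0.47246955]
```

```bash
python3 -m creep '.08 0 0 -.03 0;.08 0 0 -.035 0;.08 0 0 -.035 0;.08 .0315 .0008 0 0;.08 .0315 .0008 0 0;.08 .0315 .0008 0 0;.08 0 0 .03 0;.08 0 0 .03 0;.08 0 0 .009 0;.08 0 0 0 0;.05 0 0 0 0;.05 0 0 0 0;.05 0 0 0 0;.05 0 0 0 0'
```

```text
time: 16.23
tool_pos: [0.6015, 0.3022, 0.0375]
ee_rot: [3.141, 0.003, 3.141]
wrist_force: [0.6, -1.6, 2.5]
width: 0.0621
finger_force: 29.8
```

```bash
python3 -m creep '.05 0 0 -.012 0;.05 0 0 -.024 0;.05 0 0 -.032 0;.05 0 0 -.032 0;.05 0 0 -.032 0;.05 0 0 -.02 0;.05 0 0 -.008 0;.05 0 0 0 0' && python3 -m creep '.05 .009 -.015 0 0;.05 .0186 -.0314 0 0;.05 .0186 -.0314 0 0;.05 .0186 -.0314 0 0;.05 .0186 -.0314 0 0;.05 .0186 -.0314 0 0;.05 .0186 -.0314 0 0;.05 .0186 -.0314 0 0;.05 .0186 -.0314 0 0;.05 .0186 -.0314 0 0;.05 .0186 -.0314 0 0;.05 .0186 -.0314 0 0;.05 .0186 -.0314 0 0;.05 .0186 -.0314 0 0;.05 .0186 -.0314 0 0;.05 .009 -.0164 0 0;.05 0 0 0 .085;.05 0 0 0 .085;.05 0 0 0 0;.05 0 0 0 0'
python3 - <<'E'
from h import *
s=snapshot("scene");np.savez("s7.npz",**s);w=snapshot("wrist");np.savez("w7.npz",**w);p=get_obs()["tool_pos"];print(p.round(4))
u=proj(s,p+[.05,-.01,0]).astype(int);print(u)
cv2.imwrite("pics/c7s.png",sub(s["color"],u[0]-50,u[1]-50,u[0]+50,u[1]+50,4))
E
```

```text
time: 16.9
tool_pos: [0.601, 0.3025, 0.1989]
ee_rot: [3.139, 0.005, 3.141]
wrist_force: [-0.7, 0.2, -3.1]
width: 0.0618
finger_force: 29.8
time: 18.57
tool_pos: [0.3206, -0.1684, 0.1934]
ee_rot: [3.14, -0.003, 2.973]
wrist_force: [0.2, 0.6, -1.9]
width: 0.0624
finger_force: 29.8
[ 0.321  -0.1684  0.1941]
[229 206]
```

```bash
cat > psi.py <<'E'
# foot lean seen from the scene camera; grip m from mouth, s above lower face (jar lying)
from h import *
import sys
m,sg=.0165,.0505
s=snapshot("scene");np.savez("sp.npz",**s);o=get_obs();p=o["tool_pos"];yaw=o["ee_rot"][2]+np.pi
f=np.array([np.cos(yaw),np.sin(yaw),0]);G=p+[0,0,.019]
for ps in range(0,100,10):
    a=np.radians(ps);u,v=.110-m,-(sg-.031)
    q=G+f*(u*np.cos(a)+v*np.sin(a))+np.array([0,0,1])*(-u*np.sin(a)+v*np.cos(a));print(ps,proj(s,q).round(1),end=" ")
c=proj(s,G+f*.07).astype(int);x0,y0=c-[40,35];x1,y1=c+[40,60]
b=s["color"][y0:y1,x0:x1];g=b.max(axis=2);k=np.array([x0,y0])
# grey disc on black: local bright neutral blob enclosed by dark
d=cv2.morphologyEx((g<62).astype(np.uint8),cv2.MORPH_OPEN,np.ones((2,2)));n,l,st,ce=cv2.connectedComponentsWithStats(d)
print()
for i in range(1,n):
    if st[i][4]>60: print("dark",(st[i][:4]+[x0,y0,0,0]),st[i][4],(ce[i]+k).round(1))
h=cv2.morphologyEx(g,cv2.MORPH_TOPHAT,np.ones((15,15),np.uint8))
hh,_=cv2.findContours(d,cv2.RETR_CCOMP,cv2.CHAIN_APPROX_NONE)[0:2] if 0 else (None,None)
cs,hi=cv2.findContours(d,cv2.RETR_CCOMP,cv2.CHAIN_APPROX_NONE)
for c,hq in zip(cs,hi[0]):
    if hq[3]>=0 and cv2.contourArea(c)>12: M=cv2.moments(c);print("hole",round(M['m10']/M['m00']+x0,1),round(M['m01']/M['m00']+y0,1),cv2.contourArea(c))
E
python3 psi.py
```

```text
0 [238.3 213.6] 10 [237.9 216.8] 20 [237.  219.2] 30 [235.6 220.7] 40 [233.7 221.4] 50 [231.4 221.2] 60 [228.9 220.2] 70 [226.1 218.4] 80 [223.1 215.9] 90 [220.1 212.7] 
dark [193 169  30  16] 241 [210.7 176.3]
dark [225 201  22  25] 385 [235.7 212.8]
dark [243 242  26  22] 268 [255.8 255. ]
hole 215.8 174.9 12.5
```

```bash
python3 -m creep '.05 0 0 .02 0;.05 0 0 .03 0;.05 0 0 .025 0;.05 0 0 .014 0;.05 0 0 .0015 0;.05 0 0 0 0;.05 0 0 0 0' && python3 -m creep '.05 -.01 0 0 0;.05 -.008 0 0 0;.05 -.004 0 0 0;.05 0 0 0 0'
```

```text
time: 19.3
tool_pos: [0.3222, -0.1692, 0.1057]
ee_rot: [-3.141, 0.002, 2.972]
wrist_force: [0.9, -0.9, -1.8]
width: 0.0617
finger_force: 29.8
time: 19.63
tool_pos: [0.3447, -0.1731, 0.1054]
ee_rot: [-3.141, 0.002, 2.972]
wrist_force: [0.1, -0.6, -3.0]
width: 0.0622
finger_force: 29.8
```

```bash
python3 psi.py
```

```text
0 [245.6 239.8] 10 [245.2 242.7] 20 [244.2 244.8] 30 [242.8 246. ] 40 [240.9 246.5] 50 [238.6 246.1] 60 [236.  244.9] 70 [233.3 242.9] 80 [230.4 240.3] 90 [227.4 237.1] 
dark [233 228  21  24] 358 [243.2 239.1]
dark [244 242  25  30] 344 [256.8 257.9]
dark [203 269   8  10] 62 [206.9 273.3]
```

```bash
python3 -m creep '.05 -.003 0 0 0;.05 -.003 0 0 0;.05 -.003 0 -.004 0;.05 -.004 0 -.006 0;.05 -.004 0 -.007 0;.05 0 0 0 0' && python3 psi.py && python3 -m creep '.05 -.0045 0 -.007 0;.05 -.005 0 -.007 0;.05 0 0 0 0' && python3 psi.py
```

```text
time: 20.18
tool_pos: [0.3603, -0.1756, 0.1231]
ee_rot: [3.141, 0.0, 2.972]
wrist_force: [-5.5, 0.6, -0.1]
width: 0.062
finger_force: 30.0
0 [248.3 238.6] 10 [247.9 241.5] 20 [246.8 243.6] 30 [245.3 244.9] 40 [243.4 245.4] 50 [241.1 245. ] 60 [238.5 243.8] 70 [235.7 241.8] 80 [232.7 239.2] 90 [229.7 235.9] 
dark [205 194  22  16] 113 [217.2 202.7]
dark [236 228  20  23] 315 [245.6 239.2]
dark [244 242  25  30] 353 [256.9 257.9]
dark [203 269   8  10] 62 [206.8 273.3]
time: 20.48
tool_pos: [0.3706, -0.1772, 0.1373]
ee_rot: [3.141, 0.002, 2.972]
wrist_force: [-3.1, 1.8, -0.4]
width: 0.0621
finger_force: 30.0
0 [250. 237.] 10 [249.5 240. ] 20 [248.5 242.1] 30 [246.9 243.5] 40 [244.9 243.9] 50 [242.6 243.5] 60 [240.  242.3] 70 [237.1 240.4] 80 [234.1 237.7] 90 [231.1 234.4] 
dark [206 200  19   8] 74 [217.4 203.1]
dark [236 228  21  22] 284 [246.3 238.5]
dark [243 242  26  30] 356 [256.8 257.7]
```

```bash
python3 -m creep '.05 .004 0 .008 0;.05 0 0 .008 0;.05 -.004 0 0 0;.05 -.005 0 -.003 0;.05 -.005 0 -.005 0;.05 -.005 0 -.005 0;.05 -.005 0 -.005 0;.05 0 0 0 0' && python3 psi.py
```

```text
time: 21.2
tool_pos: [0.388, -0.1804, 0.1369]
ee_rot: [3.141, -0.003, 2.971]
wrist_force: [-5.8, 0.4, 0.9]
width: 0.0617
finger_force: 30.0
0 [253.5 240.4] 10 [253.  243.4] 20 [251.9 245.5] 30 [250.3 246.8] 40 [248.3 247.3] 50 [245.9 246.8] 60 [243.2 245.6] 70 [240.3 243.6] 80 [237.3 240.9] 90 [234.2 237.5] 
dark [208 196  23  14] 71 [218.9 202.5]
dark [274 209  13  10] 68 [280.5 213.8]
dark [236 233  22  18] 199 [246.4 241.7]
dark [243 242  26  30] 356 [256.9 257.8]
```

Run:
```python
from h import *
s=load("sp");t=snapshot("top");w=snapshot("wrist");np.savez("t8.npz",**t);np.savez("w8.npz",**w)
m=np.zeros((600,800,3),np.uint8)
m[:,:480]=sub(s["color"],205,185,285,285,6);m[:320,480:]=sub(t["color"],350,160,430,240,4);m[400:,480:]=cv2.resize(w["color"],(320,200))
cv2.imwrite("pics/c8.png",m)
```

```text
(no output)
```

View pics/c8.png

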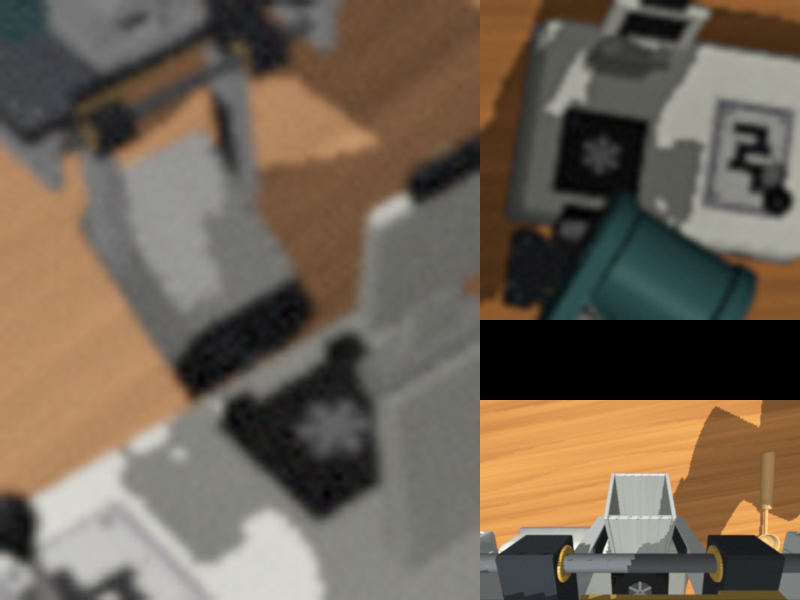

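The scene crop shows the jar leaning about 45° with its mouth up toward the robot and its foot against the deck's front edge. The wrist crop looks into the mouth at about crop (640,495). The turning works, so I'll keep pushing.

```bash
cat > mouth.py <<'E'
# mouth tilt from the wrist view: the bright near rim and far rim rows in the jar's middle column
from h import *
w=snapshot("wrist");np.savez("wm.npz",**w);g=w["color"].max(axis=2).astype(int)
o=get_obs();p=o["tool_pos"];yaw=o["ee_rot"][2]+np.pi;f=np.array([np.cos(yaw),np.sin(yaw),0]);G=p+[0,0,.019];m,sg=.0165,.0505
for ps in range(20,100,10):
    a=np.radians(ps);q=[]
    for sv in (0,.062):
        u,v=-m,sv-sg;q.append(proj(w,G+f*(u*np.cos(a)+v*np.sin(a))+np.array([0,0,1])*(-u*np.sin(a)+v*np.cos(a)))[1])
    print(ps,np.round(q),end=" ")
print("\ncol",[int(x) for x in g[130:300:5,320]])
c=cv2.Canny(w["color"],50,120)[130:300,290:350].sum(1)/255;print("edge rows",[int(r+130) for r in np.where(c>25)[0]])
E
python3 -m creep '.05 -.006 0 -.004 0;.05 -.006 0 -.005 0;.05 -.006 0 -.005 0;.05 -.006 0 -.005 0;.05 0 0 0 0' && python3 mouth.py
```

```text
time: 21.77
tool_pos: [0.413, -0.1846, 0.1565]
ee_rot: [3.141, 0.0, 2.971]
wrist_force: [-3.7, -0.1, -0.5]
width: 0.0619
finger_force: 30.0
20 [177. 249.] 30 [167. 257.] 40 [159. 265.] 50 [152. 273.] 60 [149. 281.] 70 [149. 287.] 80 [152. 293.] 90 [159. 297.] 
col [238, 227, 162, 157, 157, 158, 158, 158, 158, 157, 156, 161, 158, 162, 158, 164, 161, 159, 161, 223, 227, 222, 223, 156, 159, 158, 158, 159, 157, 156, 127, 126, 128, 128]
edge rows [133, 138, 225, 233, 241]
```

```bash
python3 -m creep '.05 .009 0 .008 0;.05 .009 0 .012 0;.05 -.0055 0 -.002 0;.05 -.0055 0 -.003 0;.05 -.006 0 -.003 0;.05 -.006 0 -.003 0;.05 0 0 0 0' && python3 mouth.py
```

```text
time: 22.4
tool_pos: [0.4174, -0.1855, 0.1477]
ee_rot: [-3.142, -0.001, 2.971]
wrist_force: [-4.8, 1.2, 1.0]
width: 0.0618
finger_force: 30.0
20 [177. 249.] 30 [167. 257.] 40 [159. 265.] 50 [153. 274.] 60 [149. 281.] 70 [149. 288.] 80 [152. 293.] 90 [160. 297.] 
col [136, 133, 134, 137, 134, 136, 136, 135, 137, 140, 137, 137, 138, 135, 168, 245, 245, 247, 248, 168, 163, 166, 244, 241, 134, 134, 136, 137, 139, 137, 136, 28, 58, 28]
edge rows [198, 223, 246, 283]
```

```bash
sed -i 's/g\[130:300:5,320\]/g[60:300:6,320]/; s/\[130:300,290:350\]/[60:300,290:350]/; s/int(r+130)/int(r+60)/' mouth.py; python3 mouth.py
```

```text
20 [177. 249.] 30 [167. 257.] 40 [159. 266.] 50 [153. 274.] 60 [149. 281.] 70 [149. 288.] 80 [152. 293.] 90 [160. 297.] 
col [242, 240, 243, 244, 245, 246, 246, 239, 236, 239, 234, 152, 137, 136, 138, 136, 134, 136, 135, 137, 136, 138, 139, 86, 245, 246, 247, 240, 162, 150, 244, 214, 136, 135, 134, 139, 137, 104, 44, 42]
edge rows [118, 126, 198, 223, 246, 283, 288]
```

```bash
python3 -m creep '.05 -.0065 0 -.0015 0;.05 -.0065 0 -.0015 0;.05 -.0065 0 0 0;.05 -.0065 0 0 0;.05 0 0 0 0' && python3 mouth.py | tail -1
```

```text
time: 22.92
tool_pos: [0.4439, -0.19, 0.152]
ee_rot: [-3.141, 0.002, 2.971]
wrist_force: [-5.3, 1.2, 5.1]
width: 0.0617
finger_force: 30.0
edge rows [106, 115, 163, 193, 214, 247, 257]
```

```bash
python3 -m creep '.05 -.006 0 0 0;.05 -.006 0 0 0;.05 0 0 0 0' && python3 mouth.py | tail -1
```

```text
time: 23.22
tool_pos: [0.456, -0.192, 0.1521]
ee_rot: [-3.141, 0.003, 2.971]
wrist_force: [-3.9, 1.1, 5.2]
width: 0.0614
finger_force: 30.0
edge rows [105, 114, 147, 180, 197, 231, 254, 264]
```

```bash
python3 -m creep '.05 0 0 -.01 0;.05 0 0 -.015 0;.05 .03 0 0 0;.05 .035 0 0 0;.05 .03 0 0 0;.05 0 0 .02 0;.05 0 0 .035 0;.05 0 0 .035 0;.05 0 0 .015 0;.05 0 0 .006 0;.05 0 0 0 0' && python3 -m creep '.05 0 0 .003 0;.05 0 0 .003 0;.05 0 0 .003 0;.05 0 0 0 0'
```

```text
time: 24.18
tool_pos: [0.3639, -0.176, 0.0657]
ee_rot: [3.141, 0.007, 2.971]
wrist_force: [0.1, -0.3, -2.0]
width: 0.0617
finger_force: 30.0
time: 24.52
tool_pos: [0.3685, -0.1778, 0.0617]
ee_rot: [-3.139, 0.018, 2.971]
wrist_force: [6.6, 2.6, 14.2]
width: 0.0619
finger_force: 30.0
```

```bash
python3 mouth.py | tail -1
```

```text
edge rows [117, 128, 138, 174, 192, 224, 225, 272, 281, 298]
```

```bash
python3 -m creep '.05 0 0 .003 0;.05 0 0 .003 0;.05 0 0 0 0' && python3 mouth.py | tail -1; python3 -m creep '.05 0 0 .003 0;.05 0 0 .003 0;.05 0 0 0 0' && python3 mouth.py | tail -1
```

```text
time: 24.82
tool_pos: [0.3712, -0.1791, 0.0579]
ee_rot: [-3.138, 0.025, 2.971]
wrist_force: [8.6, 2.0, 18.4]
width: 0.0615
finger_force: 30.1
edge rows [123, 124, 135, 221, 222, 279, 288, 289]
time: 25.12
tool_pos: [0.3732, -0.1803, 0.0534]
ee_rot: [-3.136, 0.03, 2.971]
wrist_force: [10.8, 1.0, 21.1]
width: 0.0616
finger_force: 30.1
edge rows [132, 143, 297, 298]
```

```bash
cat > rim.py <<'E'
from h import *
w=snapshot("wrist");np.savez("wm.npz",**w);g=cv2.GaussianBlur(w["color"],(3,3),0).astype(int)
d=np.abs(np.diff(g,axis=1)).sum(2)
for r in range(100,304,8):
    c=np.where(d[r,190:450]>60)[0]+190
    grp=[];
    for x in c:
        if grp and x-grp[-1][-1]<=2: grp[-1].append(x)
        else: grp.append([x])
    print(r,[int(np.mean(q)) for q in grp])
E
python3 rim.py
```

```text
100 []
108 []
116 []
124 []
132 [235, 247]
140 [235, 245, 404]
148 [235, 245, 313, 332, 405]
156 [235, 246, 313, 332, 368, 404]
164 [235, 246, 313, 331, 367, 403, 448]
172 [235, 246, 286, 366, 402]
180 [246, 286, 357, 366, 402]
188 [236, 246, 356, 365, 401]
196 [236, 246, 312, 330, 364, 400, 410]
204 [236, 246, 311, 329, 364, 399, 409]
212 [236, 246, 311, 323, 329, 363, 398, 409]
220 [236, 246, 363, 398, 408]
228 [236, 246, 397, 407]
236 [246, 269, 396, 406]
244 [246, 395, 411]
252 [246, 395]
260 [246, 259, 394]
268 [247, 393]
276 [235, 247, 392, 402]
284 [220, 230, 236, 246, 391, 401, 407]
292 [218, 226, 237, 246, 249, 401, 411]
300 [413]
```

```bash
cat > rim3.py <<'E'
from h import *
import sys
w=load("wm");K,E=cam(w)
P=[]
for a in sys.argv[1:3]:
    l,r,row=map(float,a.split(","));Z=.062*w["fx"]/(r-l);u=(l+r)/2
    P.append(E[:3,:3].T@(np.array([(u-w["cx"])/w["fx"]*Z,(row-w["cy"])/w["fy"]*Z,Z])-E[:3,3]));print(P[-1].round(4))
d=P[1]-P[0];print("len",np.linalg.norm(d).round(4),"tilt deg",np.degrees(np.arctan2(d[2],np.hypot(*d[:2]))).round(1),get_obs()["tool_pos"].round(4))
E
python3 rim3.py 235,415,132 237,402,297
```

```text
[ 0.31   -0.1679  0.1068]
[ 0.3695 -0.18    0.1123]
len 0.0609 tilt deg 5.2 [ 0.3732 -0.1803  0.0534]
```

The jar stands about 5° off upright on the worktop with the pads near its front edge. I'll release gently so it settles, then regrip it centrally.

```bash
python3 -m creep '.05 0 0 -.002 0;.061 0 0 -.002 0;.0618 0 0 0 0;.0622 0 0 0 0;.0626 0 0 0 0;.063 0 0 0 0;.064 0 0 0 0;.066 0 0 0 0;.07 0 0 0 0;.078 0 0 0 0;.084 0 0 0 0;.084 0 0 0 0' && python3 -m creep '.084 0 0 -.03 0;.084 0 0 -.035 0;.084 0 0 -.035 0;.084 0 0 -.035 0;.084 0 0 0 0'
python3 - <<'E'
from h import *
w=snapshot("wrist");np.savez("w9.npz",**w);g=w["color"]
t=snapshot("top");np.savez("t9.npz",**t)
c=cv2.Canny(g,50,120);print("tool",get_obs()["tool_pos"].round(4))
for z in(.11,):
  for dx in(-.06,0,.03):
    print(proj(w,[.340+dx,-.174,z]).round(0),end="")
hs=cv2.cvtColor(g,cv2.COLOR_BGR2HSV)[...,1];m=((hs<60)*255).astype(np.uint8);m[300:]=0
m=cv2.morphologyEx(m,cv2.MORPH_OPEN,np.ones((5,5)));cs,_=cv2.findContours(m,cv2.RETR_EXTERNAL,cv2.CHAIN_APPROX_NONE)
for q in cs:
    if cv2.contourArea(q)>800: print(cv2.boundingRect(q),cv2.contourArea(q),cv2.approxPolyDP(q,8,True)[:,0].tolist())
E
```

```text
time: 26.22
tool_pos: [0.3611, -0.1754, 0.0473]
ee_rot: [3.141, -0.001, 2.971]
wrist_force: [0.3, -0.0, -0.2]
width: 0.0835
finger_force: 0.0
time: 26.63
tool_pos: [0.3646, -0.1778, 0.1905]
ee_rot: [-3.136, 0.013, 2.971]
wrist_force: [1.2, -1.1, -0.2]
width: 0.0842
finger_force: 0.0
tool [ 0.3622 -0.1762  0.1842]
[306.  89.][321. 172.][327. 210.](399, 229, 81, 71) 3043.5 [[401, 230], [399, 258], [412, 261], [404, 268], [422, 299], [479, 299], [425, 234]]
(0, 229, 401, 71) 16227.0 [[390, 252], [242, 252], [221, 267], [237, 229], [198, 252], [121, 253], [112, 271], [31, 279], [25, 265], [0, 263], [0, 299], [106, 299], [130, 277], [139, 299], [200, 299], [206, 284], [219, 299], [400, 299]]
(609, 121, 31, 178) 4618.5 [[633, 121], [613, 129], [609, 280], [618, 295], [639, 298]]
(281, 120, 85, 88) 6998.0 [[282, 123], [281, 204], [360, 207], [365, 126]]
```

```bash
python3 - <<'E'
from h import *
w=load("w9");g=w["color"]
hs=cv2.cvtColor(g,cv2.COLOR_BGR2HSV)[...,1];m=((hs<60)*255).astype(np.uint8);m[225:]=0;m[:,:270]=0;m[:,380:]=0
cs,_=cv2.findContours(m,cv2.RETR_EXTERNAL,cv2.CHAIN_APPROX_NONE);q=max(cs,key=cv2.contourArea)
P=np.array([onz(w,p,.11)[:2] for p in q[:,0]],np.float32)
print(cv2.minAreaRect(P));b=cv2.boxPoints(cv2.minAreaRect(P));print(b.round(4).tolist())
H=cv2.convexHull(q)[:,0]
def ed(mask,i): pass
# straight sides by RANSAC-free fits on quad sides
Q=[onz(w,p,.11)[:2] for p in ((282,123),(281,204),(360,207),(365,126))];Q=np.array(Q);print(Q.round(4).tolist(),Q.mean(0).round(4))
for i in range(4): d=Q[i]-Q[i-1];print(np.linalg.norm(d).round(4),np.degrees(np.arctan2(d[1],d[0])).round(1))
E
python3 - <<'E'
from bench import *;print(get_obs()["ee_rot"],get_obs()["tool_pos"])
E
```

```text
((0.3346989154815674, -0.17196685075759888), (0.06111396476626396, 0.06485626846551895), 78.5740737915039)
[[0.2969000041484833, -0.19550000131130219], [0.36039999127388, -0.20829999446868896], [0.3725000023841858, -0.14839999377727509], [0.3089999854564667, -0.1356000006198883]]
[[0.3002, -0.1954], [0.3591, -0.2079], [0.3715, -0.1491], [0.3122, -0.1371]] [ 0.3358 -0.1724]
0.0595 -101.7
0.0603 -12.0
0.0601 78.2
0.0604 168.6
[-3.1402476   0.00348434  2.97132381] [ 0.3621867  -0.17624328  0.18423424]
```

```bash
python3 -m creep '.084 -.035 0 -.02 0;.084 -.035 0 -.02 0;.084 -.035 0 -.02 0;.084 -.015 0 -.01 0;.084 0 0 0 0;.084 0 0 0 0'
python3 - <<'E'
from h import *
w=snapshot("wrist");np.savez("w10.npz",**w);g=w["color"];p=get_obs()["tool_pos"];print(p.round(4))
print("seat px",proj(w,[.512,-.2016,.1]).round(1))
v=g.max(axis=2);m=((v<60)*255).astype(np.uint8)
u=proj(w,[.512,-.2016,.1]).astype(int);R=np.zeros_like(m);R[max(0,u[1]-90):min(295,u[1]+80),u[0]-85:u[0]+85]=1;m*=R
m=cv2.morphologyEx(m,cv2.MORPH_OPEN,np.ones((3,3)))
cs,_=cv2.findContours(m,cv2.RETR_EXTERNAL,cv2.CHAIN_APPROX_NONE)
for q in cs:
    if cv2.contourArea(q)>150:
        r=cv2.minAreaRect(q);P=np.array([onz(w,x,.096)[:2] for x in cv2.boxPoints(r)])
        print(cv2.boundingRect(q),cv2.contourArea(q),cv2.approxPolyDP(q,5,True)[:,0].tolist());print(P.round(4).tolist(),P.mean(0).round(4))
# star mark: bright inside pad
cv2.imwrite("pics/w10.png",g)
E
```

```text
time: 27.23
tool_pos: [0.4792, -0.1957, 0.2503]
ee_rot: [3.14, -0.004, 2.972]
wrist_force: [0.3, 0.6, -0.2]
width: 0.0838
finger_force: 0.0
[ 0.4784 -0.1955  0.2502]
seat px [320.  220.9]
(398, 233, 7, 33) 154.0 [[400, 233], [404, 265]]
[[0.5387, -0.1274], [0.5397, -0.1215], [0.5739, -0.1253], [0.5729, -0.1314]] [ 0.5563 -0.1264]
(278, 178, 84, 83) 6316.0 [[360, 178], [278, 179], [282, 259], [358, 259]]
[[0.4651, -0.2348], [0.4774, -0.1559], [0.5602, -0.1665], [0.5472, -0.25]] [ 0.5125 -0.2018]
```

Run:
```python
from h import *
w=load("w10");t=load("top0");s=load("scene0")
def star(im,box,th,k=4):
    x0,y0,x1,y1=box;G=cv2.resize(im[y0:y1,x0:x1],None,fx=k,fy=k,interpolation=cv2.INTER_CUBIC).min(axis=2);M=((G>th)*255).astype(np.uint8)
    M=cv2.morphologyEx(M,cv2.MORPH_CLOSE,np.ones((7,7)));n,l,st,ce=cv2.connectedComponentsWithStats(M);i=1+np.argmax(st[1:,4]);print(st[i]/k,(ce[i]+.5)/k-.5+[x0,y0])
    return np.array([(st[i][0]+st[i][2]/2)/k-.5+x0,(st[i][1]+st[i][3]/2)/k-.5+y0]),(ce[i]+.5)/k-.5+[x0,y0]
a,ac=star(w["color"],(292,192,350,250),75)
b,bc=star(t["color"],(373,190,388,206),75)
print(a,b,"tri",tri(w,a,t,b).round(4),tri(w,ac,t,bc).round(4),"onz",onz(w,ac,.096).round(4),onz(t,bc,.096).round(4))
# knob in wrist?
print("knob pred",proj(w,[.4688,-.3581,.1304]),"tab pred",proj(w,[.512+.082*.985,-.2016-.082*.171,.34]))
```

```text
[  10.      8.25   35.5    38.   3956.25] [319.05299368 218.77056082]
[  3.     4.25   8.75   9.   211.75] [379.85994687 198.23243802]
[319.25 218.75] [379.875 198.25 ] tri [ 0.5106 -0.2022  0.0975] [ 0.5107 -0.2024  0.0968] onz [ 0.5109 -0.2024  0.096 ] [ 0.5108 -0.2025  0.096 ]
knob pred [136.53445974 213.37890716] tab pred [320.08009718 625.66077425]
```

```bash
python3 -m creep '.084 .02 0 0 0;.084 .037 0 0 0;.084 .037 0 0 0;.084 .034 -.0012 0 .033;.084 .0168 0 .01 0;.084 0 0 .03 0;.084 0 0 .035 0;.084 0 0 .035 0;.084 0 0 .035 0;.084 0 0 .022 0;.084 0 0 .007 0;.084 0 0 0 0;.05 0 0 0 0;.05 0 0 0 0;.05 0 0 0 0;.05 0 0 0 0'
```

```text
time: 28.62
tool_pos: [0.3379, -0.1726, 0.0803]
ee_rot: [-3.141, 0.003, 2.938]
wrist_force: [0.1, 0.1, 3.8]
width: 0.062
finger_force: 30.0
```

```bash
python3 -m creep '.05 0 0 -.015 -.032;.05 0 0 -.03 0;.05 0 0 -.035 0;.05 0 0 -.035 0;.05 0 0 -.02 0;.05 -.015 0 0 0;.05 -.03 0 0 0;.05 -.035 0 0 0;.05 -.035 0 0 0;.05 -.035 0 0 0;.05 -.02 0 0 0;.05 -.0079 0 0 0;.05 0 0 0 0;.05 0 0 0 0;.05 0 0 0 0'
python3 - <<'E'
from h import *
w=snapshot("wrist");np.savez("w11.npz",**w);p=get_obs()["tool_pos"];print(p.round(4),get_obs()["ee_rot"].round(4))
E
sed 's/snapshot("wrist")/load("w11")/' rim.py > r2.py; python3 r2.py
```

```text
time: 29.87
tool_pos: [0.511, -0.2023, 0.2139]
ee_rot: [3.142, -0.001, 2.97]
wrist_force: [-0.5, -0.1, -2.2]
width: 0.0617
finger_force: 30.0
[ 0.511  -0.2024  0.2141] [-3.1415e+00 -1.0000e-04  2.9698e+00]
100 []
108 []
116 [365]
124 [362]
132 [360]
140 [357]
148 [270, 369]
156 [271, 369]
164 [199, 271, 369]
172 [200, 270, 369]
180 [190, 200, 264]
188 [190, 201, 258]
196 [190, 202, 252]
204 [191, 203, 339]
212 [192, 203, 257, 289, 349, 358, 439]
220 [193, 204, 258, 289, 349, 358]
228 [194, 205, 258, 311, 327, 358]
236 [194, 206, 258, 311, 327]
244 [195, 206, 252, 259, 312, 357]
252 [196, 207, 246, 251, 259, 387]
260 [193, 197, 208, 242, 251, 260, 386, 394]
268 [238, 252, 260, 386, 398]
276 [234, 252, 260, 386, 403]
284 [230, 252, 261, 407]
292 [194, 226, 248, 261, 389, 411]
300 [245, 261, 392, 413]
```

Run:
```python
from h import *
w=load("w11");p=np.array([.511,-.2024,.2141]);y=2.97;x=np.array([np.cos(y),np.sin(y),0]);v=np.array([np.sin(y),-np.cos(y),0])
for o in (-.0025,0,.0025,.005):
    print(o,[proj(w,p+x*(o+a)+v*b+[0,0,.0297]).round(1).tolist() for a,b in((.031,-.031),(.031,.031),(.027,0),(-.027,0))])
c=w["color"][190:300,300:341].mean((1,2)).astype(int);print(list(enumerate(c,190))[::3])
```

```text
-0.0025 [[250.2, 208.0], [391.9, 208.2], [321.1, 216.9], [320.8, 325.4]]
0 [[250.0, 202.5], [392.2, 202.7], [321.1, 211.4], [320.8, 320.8]]
0.0025 [[249.7, 196.9], [392.5, 197.1], [321.1, 205.9], [320.9, 316.1]]
0.005 [[249.4, 191.3], [392.8, 191.5], [321.1, 200.4], [320.9, 311.4]]
[(190, np.int64(136)), (193, np.int64(136)), (196, np.int64(135)), (199, np.int64(182)), (202, np.int64(206)), (205, np.int64(185)), (208, np.int64(117)), (211, np.int64(110)), (214, np.int64(103)), (217, np.int64(101)), (220, np.int64(100)), (223, np.int64(65)), (226, np.int64(57)), (229, np.int64(56)), (232, np.int64(57)), (235, np.int64(57)), (238, np.int64(57)), (241, np.int64(57)), (244, np.int64(49)), (247, np.int64(44)), (250, np.int64(94)), (253, np.int64(114)), (256, np.int64(113)), (259, np.int64(112)), (262, np.int64(112)), (265, np.int64(110)), (268, np.int64(110)), (271, np.int64(94)), (274, np.int64(77)), (277, np.int64(77)), (280, np.int64(77)), (283, np.int64(76)), (286, np.int64(76)), (289, np.int64(77)), (292, np.int64(76)), (295, np.int64(76)), (298, np.int64(76))]
```

```bash
python3 -m creep '.05 -.0018 0 .008 0;.05 0 0 .01 0;.05 0 0 .008 0;.05 0 0 .006 0;.05 0 0 .003 0;.05 0 0 .002 0;.05 0 0 0 0;.05 0 0 0 0'
```

```text
time: 30.58
tool_pos: [0.5142, -0.203, 0.1767]
ee_rot: [-3.141, 0.001, 2.97]
wrist_force: [-0.8, 0.2, -3.0]
width: 0.0616
finger_force: 30.0
```

```bash
python3 -m creep '.05 .0012 0 .0015 0;.05 0 0 .0015 0;.05 0 0 0 0;.05 0 0 0 0'
```

```text
time: 30.92
tool_pos: [0.5138, -0.2029, 0.1763]
ee_rot: [-3.141, 0.005, 2.971]
wrist_force: [-1.6, 0.9, 4.8]
width: 0.0619
finger_force: 30.0
```

```bash
python3 -m creep '.061 0 0 -.0015 0;.0622 0 0 0 0;.063 0 0 0 0;.066 0 0 0 0;.072 0 0 0 0;.082 0 0 0 0;.082 0 0 0 0;.082 0 0 0 0' && python3 -m creep '.082 0 0 -.02 0;.082 0 0 -.03 0;.082 0 0 -.035 0;.082 0 0 -.035 0;.082 0 0 -.035 0;.082 0 0 -.03 0;.082 0 0 -.02 0;.082 0 0 0 0'
python3 - <<'E'
from h import *
w=snapshot("wrist");np.savez("w12.npz",**w);s=snapshot("scene");np.savez("s12.npz",**s);g=w["color"];o=get_obs();print(o["tool_pos"].round(4),o["joint_positions"].round(2))
y=-.17;X=np.array([np.cos(y),np.sin(y),0]);Y=np.array([-np.sin(y),np.cos(y),0]);S=np.array([.5108,-.2024,0])
print("pred rim",[proj(w,S+X*a+Y*b+[0,0,.206]).round(0).tolist() for a,b in((-.031,.031),(.031,.031),(.031,-.031),(-.031,-.031))])
u0=proj(w,S+[0,0,.206]).astype(int)
c=g[:,u0[0]-10:u0[0]+10].mean((1,2)).astype(int);print([(r,int(c[r])) for r in range(max(0,u0[1]-50),min(300,u0[1]+60),3)])
r0=u0[1];c=g[r0-3:r0+3].mean((0,2)).astype(int);print([(q,int(c[q])) for q in range(u0[0]-56,u0[0]+57,3)])
E
```

```text
time: 31.58
tool_pos: [0.5126, -0.2026, 0.1749]
ee_rot: [3.141, -0.0, 2.97]
wrist_force: [-0.0, -0.4, 0.1]
width: 0.0819
finger_force: 0.0
time: 32.25
tool_pos: [0.5136, -0.2031, 0.386]
ee_rot: [-3.139, 0.01, 2.97]
wrist_force: [0.3, -0.5, 0.6]
width: 0.0821
finger_force: 0.0
[ 0.5129 -0.2027  0.3801] [-0.48  0.13  0.98  0.    2.03 -1.88]
pred rim [[352.0, 146.0], [351.0, 205.0], [292.0, 205.0], [291.0, 146.0]]
[(126, 237), (129, 171), (132, 44), (135, 44), (138, 56), (141, 130), (144, 135), (147, 177), (150, 162), (153, 67), (156, 65), (159, 68), (162, 108), (165, 103), (168, 99), (171, 66), (174, 64), (177, 64), (180, 61), (183, 33), (186, 121), (189, 136), (192, 135), (195, 132), (198, 129), (201, 139), (204, 181), (207, 142), (210, 142), (213, 143), (216, 132), (219, 95), (222, 94), (225, 115), (228, 138), (231, 135), (234, 129)]
[(265, 236), (268, 236), (271, 236), (274, 238), (277, 239), (280, 239), (283, 237), (286, 237), (289, 228), (292, 198), (295, 127), (298, 73), (301, 34), (304, 25), (307, 22), (310, 24), (313, 23), (316, 56), (319, 116), (322, 118), (325, 79), (328, 21), (331, 23), (334, 24), (337, 21), (340, 23), (343, 85), (346, 95), (349, 110), (352, 90), (355, 141), (358, 141), (361, 140), (364, 139), (367, 140), (370, 119), (373, 98), (376, 91)]
```

Run:
```python
from h import *
s=load("scene0");t=load("top0")
def dark(im,box,th,k=4):
    x0,y0,x1,y1=box;G=cv2.resize(im[y0:y1,x0:x1],None,fx=k,fy=k,interpolation=cv2.INTER_CUBIC).max(axis=2);n,l,st,ce=cv2.connectedComponentsWithStats((G<th).astype(np.uint8))
    out=[]
    for i in range(1,n):
        if st[i][4]>60: print(st[i]/k+np.r_[x0,y0,0,0,0],((ce[i]+.5)/k-.5+[x0,y0]).round(2)); out.append((ce[i]+.5)/k-.5+[x0,y0])
    return out
a=dark(s["color"],(266,200,298,222),60);print();b=dark(t["color"],(384,154,410,180),60)
y=-.17;X=np.array([np.cos(y),np.sin(y),0]);H=np.array([.5108,-.2024,.215])+.082*X
for p in a:
    for q in b:
        P=tri(s,p,t,q);d=P-H;print(P.round(4),"theta",np.arctan2(d[2],-d@X).round(3),"r",np.hypot(d[2],d@X).round(4))
for th in(1.6,1.7,1.8,1.9):
    c=H+.117*(-np.cos(th)*X+np.sin(th)*np.array([0,0,1]));print(th,c.round(3),proj(s,c).round(1),proj(t,c).round(1))
```

```text
[273.25 208.    12.5   10.5  258.  ] [279.21 212.91]

[390.  157.5  12.    5.  142. ] [395.42 159.79]
[385.25 163.25  16.5    7.   317.5 ] [392.85 166.23]
[ 0.6164 -0.2196  0.3383] theta 1.771 r 0.1258
[ 0.6009 -0.2104  0.3226] theta 1.647 r 0.1079
1.6 [ 0.595 -0.217  0.332] [274.1 210.5] [394.6 166.8]
1.7 [ 0.606 -0.219  0.331] [276.9 213.2] [395.  163.4]
1.8 [ 0.618 -0.221  0.329] [279.8 216.2] [395.4 160.1]
1.9 [ 0.629 -0.223  0.326] [282.7 219.5] [395.7 156.9]
```

```bash
python3 -m creep '0 -.02 0 0 0;0 -.035 0 0 0;0 -.035 0 0 0;0 -.03 0 0 0;0 -.017 0 0 0;0 0 0 0 0' && python3 -m creep '0 0 0 .02 0;0 0 0 .03 0;0 0 0 .018 0;0 0 0 0 0;0 0 0 0 0'
```

```text
time: 32.85
tool_pos: [0.6504, -0.2264, 0.3719]
ee_rot: [3.139, -0.01, 2.971]
wrist_force: [0.9, -0.3, -1.9]
width: 0.0455
finger_force: 0.0
time: 33.27
tool_pos: [0.646, -0.2255, 0.3097]
ee_rot: [3.14, -0.006, 2.97]
wrist_force: [0.9, 0.7, 0.3]
width: 0.0123
finger_force: 0.0
```

```bash
python3 -m creep '0 .0155 0 -.0024 0;0 .0155 0 -.0023 0;0 .0155 0 -.0023 0;0 .0155 0 -.0023 0;0 .0137 0 .003 0;0 .0137 0 .003 0;0 .0137 0 .0032 0;0 .0128 0 .0104 0;0 .0128 0 .0104 0;0 .0091 0 .0138 0;0 .0091 0 .0138 0;0 .0037 0 .0104 0;0 .0037 0 .0104 0;0 0 0 0 0' && python3 -m creep '0 .0015 0 .011 0;0 .0015 0 .011 0;0 0 0 .003 0;0 0 0 .002 0;0 0 0 0 0;0 0 0 0 0'
```

```text
time: 34.43
tool_pos: [0.4946, -0.1995, 0.2435]
ee_rot: [-3.141, 0.0, 2.97]
wrist_force: [0.2, 0.6, 0.3]
width: 0.0002
finger_force: 0.0
time: 34.93
tool_pos: [0.4928, -0.1994, 0.2191]
ee_rot: [-3.14, 0.003, 2.97]
wrist_force: [-4.3, 1.2, 10.8]
width: 0.0003
finger_force: 5.0
```

```bash
python3 -m creep '.06 0 0 -.02 0;.06 0 0 -.03 0;.06 0 -.03 -.01 0;.06 0 -.035 0 0;.06 0 -.035 0 0;.06 0 -.035 0 0;.06 0 -.02 0 0;.06 0 0 0 0;.06 0 0 0 0'
python3 - <<'E'
from h import *
w=snapshot("wrist");np.savez("w13.npz",**w);g=w["color"];t=load("top0");o=get_obs();print(o["tool_pos"].round(4))
gm=onz(t,(418.5,199),.098);print("gate approx",gm.round(4))
y=-.17;R=np.array([[np.cos(y),-np.sin(y)],[np.sin(y),np.cos(y)]])
k=np.r_[gm[:2]+R@[-.0392,-.022],.1346];print("knob est",k.round(4),proj(w,k).round(1),"gate px",proj(w,gm).round(1))
v=g.max(axis=2);m=((v<55)*255).astype(np.uint8);m[300:]=0
m=cv2.morphologyEx(m,cv2.MORPH_OPEN,np.ones((7,7)))
n,l,st,ce=cv2.connectedComponentsWithStats(m)
for i in range(1,n):
    if st[i][4]>150: print(st[i],ce[i].round(1))
cv2.imwrite("pics/w13.png",g)
# cover check: bright plate
print("cover corner px",[proj(w,np.r_[np.array([.5108,-.2024])+R@[a,b],.219]).round(0).tolist() for a,b in((-.044,-.02),(-.03,-.039))])
E
```

```text
time: 35.68
tool_pos: [0.466, -0.3526, 0.2751]
ee_rot: [3.14, -0.001, 2.968]
wrist_force: [0.2, 0.3, -0.3]
width: 0.0572
finger_force: 0.0
[ 0.4664 -0.3516  0.2755]
gate approx [ 0.5066 -0.3512  0.098 ]
knob est [ 0.4643 -0.3663  0.1346] [305.4 189.8] gate px [328.  218.7]
[ 101    0   42  102 1296] [122.7  53.1]
[ 428  160  150   78 3641] [491.7 181.7]
[ 297  175   52   70 1322] [321.1 203.7]
[236 243  30  57 846] [252. 274.]
[375 244  30  56 851] [388.  274.7]
[  69  269  126   31 3179] [133.5 285. ]
[ 445  270  124   30 3080] [503.1 285.1]
cover corner px [[521.0, 179.0], [491.0, 199.0]]
```

Run:
```python
from h import *
w=load("w13");g=w["color"];v=g.max(axis=2)
m=((v<60)*255).astype(np.uint8);m[:150]=0;m[265:]=0;m[:,:270]=0;m[:,370:]=0
k=cv2.morphologyEx(m,cv2.MORPH_OPEN,cv2.getStructuringElement(cv2.MORPH_ELLIPSE,(21,21)))
cs,_=cv2.findContours(k,cv2.RETR_EXTERNAL,cv2.CHAIN_APPROX_NONE)
for c in cs: print(cv2.minEnclosingCircle(c),cv2.contourArea(c))
c=max(cs,key=cv2.contourArea);u=cv2.minEnclosingCircle(c)[0]
t=load("top0");s=load("scene0")
def kn(im,box,ks):
    x0,y0,x1,y1=box;G=cv2.resize(im[y0:y1,x0:x1],None,fx=4,fy=4,interpolation=cv2.INTER_CUBIC).max(axis=2);M=((G<60)*255).astype(np.uint8);M=cv2.morphologyEx(M,cv2.MORPH_OPEN,cv2.getStructuringElement(cv2.MORPH_ELLIPSE,(ks,ks)))
    q,_=cv2.findContours(M,cv2.RETR_EXTERNAL,cv2.CHAIN_APPROX_NONE);q=max(q,key=cv2.contourArea);(x,y),r=cv2.minEnclosingCircle(q);print(x/4+x0,y/4+y0,r/4);return((x+.5)/4-.5+x0,(y+.5)/4-.5+y0)
ut=kn(t["color"],(405,190,435,220),21);us=kn(s["color"],(192,256,222,286),23)
print("w-t",tri(w,u,t,ut).round(4),"w-s",tri(w,u,s,us).round(4),"t-s",tri(t,ut,s,us).round(4),onz(w,u,.1346).round(4),onz(t,ut,.1346).round(4))
# gate plate outline: bright-ish frame? print profile across the plate
hs=v[:, :]
r0=219
print([int(x) for x in v[200,270:390:4]])
print([int(x) for x in v[150:290:4,352]])
```

```text
Traceback (most recent call last):
ValueError: max() iterable argument is empty
```

Run:
```python
from h import *
w=load("w13");v=w["color"].max(axis=2)
for r in range(160,268,4): print(r,"".join("#" if x<45 else "+" if x<75 else "-" if x<110 else "." if x<170 else " " for x in v[r,270:380:2]))
c=cv2.HoughCircles(cv2.GaussianBlur(v[150:260,260:380],(3,3),0),cv2.HOUGH_GRADIENT,1,20,param1=80,param2=8,minRadius=13,maxRadius=21);print(None if c is None else (c[0]+[260,150,0])[:6].round(1))
```

```text
160                                                        
164                                                        
168                 .......         ..................     
172               ....................................     
176               .-+########-.                     ..     
180               +###########+.               ...  ..     
184              -#####++++####+.                  ...     
188              +####+++++#####-..                 ..     
192              -################.                ...     
196               +###############.                ...     
200               -+##############.                ...     
204               .----+++---+####-... .  ..       ...     
208               ----......-+###############.     ...     
212               .---.......+###############.     ...     
216               .---.......        .+###+.       ...     
220               ....               .+###+        ...     
224               ...      +##############+        ...     
228               ...     .+##############+        ...     
232 .              ...     ..-####-                ...  .+.
236 .              ..        -####.                ..   -#+
240 .              ..        -##############+.     ...  -##
244                ...       -#+###########++.     ..   -##
248                ..                              ..   +##
252                ...  .                      ..  ..   +##
256                ... ...                     ..  ..   +##
260                ..................................   -##
264                                                      +#
[[315.5 187.5  20.4]
 [343.5 242.5  15.6]
 [284.5 203.5  19.3]
 [348.5 188.5  14.7]]
```

Run:
```python
from h import *
w=load("w13");t=load("top0")
y=-.17;R=np.array([[np.cos(y),-np.sin(y)],[np.sin(y),np.cos(y)]])
M=onz(w,(338,218),.098)[:2];print("mid",M.round(4))
for p in ((338,210),(338,226.5),(338,242.5),(357,210),(319,226.5),(357.5,242.5),(299,215),(371,215),(335,168),(335,261.5)): print(p,(R.T@(onz(w,p,.098)[:2]-M)*1000).round(1))
for z in(.13,.1346): 
    k=onz(w,(312,189.5),z);print("knob",k.round(4),(R.T@(k[:2]-M)*1000).round(1))
k=onz(t,(423.8,210),.1346);print("knob top",k.round(4))
ex=M+R@[-.138*np.sin(.288),-.138*np.sin(.16)];print("model knob",ex.round(4),proj(w,np.r_[ex,.1346]))
```

```text
mid [ 0.5077 -0.3408]
(338, 210) [-8.7 -0.1]
(338, 226.5) [9.4 0.1]
(338, 242.5) [27.4  0.3]
(357, 210) [-8.7 19.8]
(319, 226.5) [  9.4 -20. ]
(357.5, 242.5) [27.4 21.2]
(299, 215) [ -3.4 -41. ]
(371, 215) [-3.2 34.6]
(335, 168) [-53.1  -3.6]
(335, 261.5) [49.3 -2.7]
knob [ 0.466  -0.3605  0.13  ] [-37.7 -26.4]
knob [ 0.4651 -0.3602  0.1346] [-38.7 -26.3]
knob top [ 0.4622 -0.3608  0.1346]
model knob [ 0.4653 -0.3558] [316.69683076 189.00277144]
```

```bash
python3 -m creep '.06 0 0 0 .121;.06 0 0 0 .121;.06 0 0 0 .121;.06 0 0 0 .121;.06 0 0 0 .121;.06 0 0 0 .121;.06 0 0 0 .121;.06 0 0 0 .121;.06 0 0 0 .121;.06 0 0 0 .121;.06 0 0 0 .121;.06 0 0 0 .121;.06 0 0 0 .119;.06 0 0 0 0' && python3 -m creep '.06 -.006 0 .02 0;.06 0 0 .035 0;.06 0 0 .035 0;.06 0 0 .03 0;.06 0 0 .015 0;.06 0 0 0 0;.06 0 0 0 0'
```

```text
time: 36.9
tool_pos: [0.467, -0.3501, 0.2765]
ee_rot: [3.141, -0.0, 1.4]
wrist_force: [1.1, 0.8, -0.5]
width: 0.06
finger_force: 0.0
time: 37.48
tool_pos: [0.4653, -0.3566, 0.1406]
ee_rot: [-3.14, -0.001, 1.403]
wrist_force: [0.5, 0.4, -0.2]
width: 0.0602
finger_force: 0.0
```

```bash
python3 -m creep '.06 0 0 .015 0;.06 0 0 .01 0;.06 0 0 0 0;.02 0 0 0 0;.02 0 0 0 0;.02 0 0 0 0;.02 0 0 0 0;.02 0 0 0 0'
```

```text
time: 38.15
tool_pos: [0.4653, -0.358, 0.1167]
ee_rot: [3.141, 0.001, 1.399]
wrist_force: [-2.2, -0.1, 2.9]
width: 0.0299
finger_force: 1.4
```

```bash
python3 -m creep '.02 0 0 0 0;.02 .005 0 -.0006 0;.02 .0047 0 -.0006 0;.02 0 0 0 0' && python3 -m creep '.02 0 .008 -.0018 0;.02 0 .008 -.0016 0;.02 -.0005 .0088 -.0012 0;.02 0 0 0 0'
```

```text
time: 38.48
tool_pos: [0.4667, -0.348, 0.118]
ee_rot: [-3.141, 0.001, 1.4]
wrist_force: [-2.1, -1.2, 3.0]
width: 0.029
finger_force: 30.0
time: 38.82
tool_pos: [0.4915, -0.3526, 0.1225]
ee_rot: [-3.14, -0.001, 1.4]
wrist_force: [-2.9, 0.3, 4.9]
width: 0.0287
finger_force: 30.0
```

```bash
python3 -m creep '.02 .009 .0005 0 0;.02 .009 .0005 0 0;.02 .0092 0 0 0;.02 0 0 0 0' && python3 -m creep '.02 0 .009 0 0;.02 0 .009 0 0;.02 0 .0082 0 0;.02 0 0 0 0' && python3 -m creep '.02 -.009 0 0 0;.02 -.009 0 0 0;.02 -.0082 0 0 0;.02 0 0 0 0'
```

```text
time: 39.15
tool_pos: [0.4976, -0.3246, 0.122]
ee_rot: [3.141, -0.001, 1.401]
wrist_force: [-0.8, -1.2, 4.2]
width: 0.0282
finger_force: 30.0
time: 39.48
tool_pos: [0.5232, -0.3299, 0.1213]
ee_rot: [-3.14, -0.002, 1.4]
wrist_force: [-1.5, 2.0, 3.8]
width: 0.0284
finger_force: 30.0
time: 39.82
tool_pos: [0.5183, -0.3583, 0.1211]
ee_rot: [3.14, -0.0, 1.398]
wrist_force: [1.3, 0.7, -0.2]
width: 0.0283
finger_force: 30.0
```

```bash
python3 -m creep '.02 .002 .006 .0008 0;.02 .0005 .009 .0018 0;.02 0 .0095 .002 0;.02 0 0 0 0' && python3 -m creep '.02 .009 0 0 0;.02 .009 0 0 0;.02 .009 0 .0006 0;.02 .008 0 .0006 0;.02 .002 0 0 0;.02 0 0 0 0;.02 0 0 0 0'
```

```text
time: 40.15
tool_pos: [0.5436, -0.3588, 0.1161]
ee_rot: [-3.141, 0.0, 1.399]
wrist_force: [-0.3, -1.1, -2.0]
width: 0.0288
finger_force: 30.0
time: 40.73
tool_pos: [0.5485, -0.3228, 0.1152]
ee_rot: [-3.141, 0.003, 1.399]
wrist_force: [-0.6, -6.2, -6.0]
width: 0.0283
finger_force: 30.0
```

```bash
python3 -m creep '.02 -.001 0 -.001 0;.06 0 0 0 0;.06 0 0 0 0;.06 0 0 0 0;.06 0 0 0 0;.06 0 0 -.02 0;.06 0 0 -.03 0;.06 0 0 -.035 0;.06 0 0 -.035 0;.06 0 0 -.03 0;.06 0 0 0 0;.06 0 0 0 0'
python3 - <<'E'
from h import *
w=snapshot("wrist");np.savez("w14.npz",**w);v=w["color"].max(axis=2);s=snapshot("scene");np.savez("s14.npz",**s);t=snapshot("top");np.savez("t14.npz",**t)
M=np.array([.5077,-.3408]);y=-.17;R=np.array([[np.cos(y),-np.sin(y)],[np.sin(y),np.cos(y)]])
for n,p in dict(three=(37.6,22.3,130.9),lane=(37.9,-12.6,132.1),two=(12.7,-22.6,134),off=(-37.6,-22.3,130.9)).items():
    q=np.r_[M+R@(np.array(p[:2])/1000),.004+p[2]/1000];print(n,q.round(4),"wrist",proj(w,q).round(0),"scene",proj(s,q).round(1))
u=proj(w,np.r_[M,.098]).astype(int);print(u)
for r in range(max(0,u[1]-80),min(300,u[1]+64),4): print(r,"".join("#" if x<45 else "+" if x<75 else "-" if x<110 else "." if x<170 else " " for x in v[r,u[0]-80:u[0]+80:2]))
# cover: tab dark in scene, predicted for angle 0..
S=np.array([.5108,-.2024]);H=np.r_[S+R@[.082,0],.215]
for th in(0,.06,.15): 
    q=H+.117*np.r_[R@[-np.cos(th),0],np.sin(th)]+[0,0,.004];print(th,proj(s,q).round(1))
q=proj(s,H+np.r_[R@[-.117,0],.004]).astype(int);b=s["color"].max(axis=2)
for r in range(q[1]-14,q[1]+15,2): print(r,"".join("#" if x<45 else "+" if x<75 else "-" if x<110 else "." if x<170 else " " for x in b[r,q[0]-30:q[0]+40]))
print(q)
E
```

```text
time: 41.73
tool_pos: [0.5499, -0.323, 0.2708]
ee_rot: [3.135, 0.002, 1.4]
wrist_force: [-0.0, -0.2, -0.3]
width: 0.0597
finger_force: 0.0
three [ 0.5485 -0.3252  0.1349] wrist [318. 191.] scene [237.7 279.1]
lane [ 0.5429 -0.3596  0.1361] wrist [318. 228.] scene [226.7 285.6]
two [ 0.5164 -0.3652  0.138 ] wrist [291. 239.] scene [218.2 281.5]
off [ 0.4669 -0.3564  0.1349] wrist [238. 238.] scene [208.4 271.3]
[281 204]
124                                                                         ........
128                                                                               ..
132                                                                                 
136                                                                                 
140                                                                                 
144                                                                                 
148                                                                                 
152                                                                              
[... 2872 characters left out ...]
...-...........
216 +++--++++###+--+########################+-..............-------.......
218 -++++++--+#######################+#####+-.............---..---.---....
220 --++++#############################++---...........--..-----------.---
222 .-+###################++########+------...............--------..-...--
224 .-+##############+#####+####++----.-----.................-.-.....---..
226 .-+######++++###########++-----....---......................-------...
228 ..-+#####+-----+#####++--.-...-.............................----......
230 ..-+#####++-...--+-------.................................----........
232  ..+####+..   ....----....-............................. .............
[249 218]
```

Run:
```python
from h import *
w=load("w14");s=load("s14");t=load("t14")
M=np.array([.5077,-.3408]);y=-.17;R=np.array([[np.cos(y),-np.sin(y)],[np.sin(y),np.cos(y)]])
k=onz(w,(325,195.5),.1345);print("knob",k.round(4),(R.T@(k[:2]-M)*1000).round(1))
# passage features in this view at z=.098: slot two blind end (rows), slot one end, slot ends
for n,p in dict(one_end=(201+2*39,191),two_end=(201+2*48.5,226),off_end=(201+2*31.5,226)).items():
    q=onz(w,p,.098);print(n,(R.T@(q[:2]-M)*1000).round(1))
print(get_obs()["tool_pos"],get_obs()["ee_rot"])
b=s["color"].max(axis=2)
for r in range(264,296,1): print(r,"".join("#" if x<45 else "+" if x<75 else "-" if x<110 else "." if x<170 else " " for x in b[r,205:260]))
```

```text
knob [ 0.5545 -0.3302  0.1345] [44.3 18.3]
one_end [-1.8 14.4]
two_end [ 17.  -23.2]
off_end [-18.6 -23.1]
[ 0.54840321 -0.32225313  0.26489921] [-3.13837848e+00 -1.77654732e-03  1.39953215e+00]
264                                              .++#######
265                                               .++######
266                                                .+######
267                                                 .+#####
268                                                  .+####
269                                                   .+###
270                   ...                              .+#+
271                  ..  .                              .--
272                  .    .                              ..
273                                                      ..
274                               ....                    .
275                          .  ..----.                    
276                           ..-+++#+-.                   
277                           .-+++###+-.                  
278                           .+#######+.                  
279  
[... 303 characters left out ...]
..    .-+++-....-++-.  .-##++-.                    
285 ....       .---.. ..-++-.. ..++-...                    
286 ....        .......-++-..  ..-...                      
287  ....           ..--+-..  ..--...   .                  
288   ....        ..--++-.  ....--........                 
289    ....      ..-++++-....---...........                
290     ....     .---+++-...-+-.. ...--.....               
291      ....     ....-+++---..    ..-----...              
292       ....       ..-++--..     ..------..              
293        ....       ..--..      ..-----.....             
294         ....       ...       ..-----.......            
295          ....              ......--.........
```

```bash
python3 -c "
from bench import *
print(close_job())"
```

```text
the job is handed in; nothing more can be done
None
```

I handed the job in at about 42 s: the jar was turned over and stands upright in its seat, the cover is shut, the lever is home in the third-speed slot, and the gripper is clear of everything; the hand-in returned no verdict, and the shut cover rests on the contact force at its stop, not a clear image.

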